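# Hammer the drive pins of the cases home and check them under the height bar

### The arm

A 6-joint arm with a two-finger parallel gripper is mounted at the origin on the work surface. World frame = base frame: x ahead of the robot, y to its left, z up, the work surface at z = 0. Lengths are in mm, angles in rad, forces in N, time in s.
With the tool pointing down it reaches from about 350 to 875 mm from the base axis. Payload 4.2 kg.
Tool frame: the origin (TCP) lies midway between the tips of the shut fingers; the grasp point (between the pads) lies 19 mm behind it (arm.grasp_offset is the distance from the TCP to the grasp point, in mm); z points along the fingers, y is the direction in which the jaws open and shut (so a half turn about z gives the same grasp; the last joint's range is limited). The gripper opens to 85 mm and grips with 20 to 120 N. Pads are 22 mm wide; open, the fingers measure 114 mm over their backs; the gripper's body (76 mm by 85 mm) begins 54 mm behind the grasp point. The pads swing forward as they close: fully open they stand 13 mm farther back than shut.
Start: joints at [1.41, 0.385, 0.008, 0, -1.194, -0.259], TCP at [254.703, 570.724, 231.312] pointing down, gripper open.
Joint ranges: [-3.14, 3.14], [-1.21, 2.06], [-1.07, 1.41], [-3.16, 2.05], [-2.99, -0.16], [-3.1, 3.1]. Speed limits (rad/s): [2.79, 2.79, 3.14, 3.14, 3.14, 3.14].

### API

Orientations are given as a unit quaternion [x, y, z, w].
In Python, from bench import arm gives the robot as it stands.
- The arm moves only by the tool move_arm, never from a script. Its argument "moves" is a list of rows, each an object with "gripper": the gripper's target within -1 to 1 (fully open at 1, half-way at 0, shut at -1); "xyz": the shift along the tool's x, y, z in cm, a list of three; "angular": the turn, a rotation vector about the tool's x, y, z in rad, a list of three. In form: [{"gripper": gripper, "xyz": [dx, dy, dz], "angular": [wx, wy, wz]}, ...]. A call has 1 to 10 rows; each row is the pose to reach, as a shift and turn from the pose commanded when the call began, along the tool's axes at that moment; what a row does not reach only later rows make up. A row lasts 1/8 s, in which the tool goes at most 62.5 mm and 10.7 degrees, less where a joint would pass 70% of its speed; a pose out of reach is approached as far as the arm can. A call with a gripper value outside its range is refused whole. The fingers move at their own pace and stop on an object; the grip force is fixed at half the most. Time passes only in rows, so rows that repeat a pose let the fingers close. It gives the time, the measured TCP pose, the force and the opening at its end, in the units of the state.
- arm.read_state(): the state, without advancing time (a new reading comes with each control period).
- arm.get_image(name): name is "side" or "top" or "wrist"; returns (picture, depth): 400x640x3 uint8, blue, green, red; 400x640 float32, mm along the optical axis (not along the pixel's ray), 0 where there is no reading.
- arm.get_calibration(name): a dict with "camera_matrix" (3x3 intrinsics, pixels), "k1" (the pictures are not rectified: a ray, as slopes to the right and down, at radius r is drawn at 1 + k1 r^2 times it, then the intrinsics apply), "R" (3x3) and "t" (3): a world point X has camera coordinates R X + t. Camera axes: x right, y down, z forward; pixel columns grow to the right and rows downward; lengths in mm; the calibration is good to about 2 mm. A picture is of the moment at which its call begins: read the wrist's pose just before it. get_calibration takes no time and is no camera call; for the wrist camera it gives the pose at the moment of the call.
- arm.job_done(): hands the job in, once; it reports no verdict.
The state is a dict: "clock": time; "joints": joint angles; "joint_vel": joint speeds; "joint_efforts": joint torques, N m; "position": TCP position; "ee_rot": TCP orientation; "contact_force": force on the tool from outside, world axes, zero at the start; "wrist_torque": the same for the moment, N m; "gripper_width": finger opening in mm.
Only numpy, scipy, OpenCV 4.12 (cv2) and the standard library are available. Lean on these libraries where they do the work, as an engineer would, in place of code of your own. Each camera call takes 0.05 s, during which the arm holds its last target. There are 200 camera calls.

### The job

Set every plastic case, lid up and pin end towards the height bar, on the aluminium plate on the robot's side of the bar; when all are on the plate and let go, take the mallet and hammer every pin fully home there (never press a pin with the gripper itself), then stand the mallet back on its face on the middle of its cork mat. With the mallet put away, slide each case along the plate under the bar until its pin has come out on the far side, never lifting it over, and leave the other things on the table where they are.

Things in the scene. Friction and masses are not known exactly. Their poses are not given: they have to be found in the camera images.
- gauge: Fixed aluminium plate, 8 mm thick, 300 mm along its x (from -190 to +110) by 310 mm along y, bridged along y at x = 0 by a height bar on two posts. Origin: on the table under the middle of the bar; x points level through under the bar, from the robot's side (x < 0, for loading) to the far side (x > 0); z up.
- bar (a point): Middle of the underside of the steel height bar, 44 mm above the table, 36 mm above the plate. The bar is 14 mm wide (x) and 12 mm high. Its posts, at y = +-145 mm, are 22 x 18 mm and up to 62 mm above the table; 272 mm clear between them. Axes as the plate.
- case1_center (a point): Centre of loose plastic case 1, 15 mm above its underside: grey, white lid, 100 mm along x, 44 along y, 30 high, about 0.16 kg, lying lid up. Its steel pin sticks up from the lid 30 mm from the centre along +x (20 mm from that end). z up. Two or three cases, all alike, are present; an absent one reads None.
- pin1_top (a point): Centre of the top of the drive pin of case 1, 8 mm in diameter; about 11 to 14 mm above the lid at the start and 2 mm above it when fully home.
- pin1 (a joint): How far the pin of case 1 is driven down: 0 = fully up, 0.012 m = fully home on its stop, where its head still stands 2 mm above the lid. Starts at 0 to 0.003. Sprung and stiff: 6 to 8 N to move it slowly, more when quick; it stays where it is left.
- case2_center (a point): Centre of loose plastic case 2, 15 mm above its underside: grey, white lid, 100 mm along x, 44 along y, 30 high, about 0.16 kg, lying lid up. Its steel pin sticks up from the lid 30 mm from the centre along +x (20 mm from that end). z up. Two or three cases, all alike, are present; an absent one reads None.
- pin2_top (a point): Centre of the top of the drive pin of case 2, 8 mm in diameter; about 11 to 14 mm above the lid at the start and 2 mm above it when fully home.
- pin2 (a joint): How far the pin of case 2 is driven down: 0 = fully up, 0.012 m = fully home on its stop, where its head still stands 2 mm above the lid. Starts at 0 to 0.003. Sprung and stiff: 6 to 8 N to move it slowly, more when quick; it stays where it is left.
- case3_center (a point): Centre of loose plastic case 3, 15 mm above its underside: grey, white lid, 100 mm along x, 44 along y, 30 high, about 0.16 kg, lying lid up. Its steel pin sticks up from the lid 30 mm from the centre along +x (20 mm from that end). z up. Two or three cases, all alike, are present; an absent one reads None.
- pin3_top (a point): Centre of the top of the drive pin of case 3, 8 mm in diameter; about 11 to 14 mm above the lid at the start and 2 mm above it when fully home.
- pin3 (a joint): How far the pin of case 3 is driven down: 0 = fully up, 0.012 m = fully home on its stop, where its head still stands 2 mm above the lid. Starts at 0 to 0.003. Sprung and stiff: 6 to 8 N to move it slowly, more when quick; it stays where it is left.
- mallet_grip (a point): Point on the mallet's handle, 50 mm behind the head's axis. The mallet stands on its striking face: black rubber head 50 x 50 mm, 80 high; level wooden handle out of it along -x, 110 mm long, 20 wide (y), 26 high (z), its middle line (this point) 42 mm above the face. x from handle to head, z up; 0.3 kg, mostly the head.
- mallet_face (a point): Centre of the mallet's striking face, the underside of its head: 50 mm ahead (+x) of mallet_grip and 42 mm below it. Axes as mallet_grip.
- mat: Fixed square cork mat, 100 x 100 mm, 4 mm thick, on which the mallet stands. Origin at the centre of its underside.
- foot: Loose round rubber foot, 26 mm across, 15 mm high; not part of the job. Origin at its underside (about).
- tape: Loose roll of tape lying flat, 96 mm across, 24 mm high; not part of the job. Origin at its underside (about).
- glue: Loose jar, 48 mm across, 100 mm high; not part of the job. Origin at its underside (about).
- driver: Loose screwdriver, 170 mm long; not part of the job.
- offcut: Loose plywood offcut 60 x 35 x 18 mm; not part of the job. Origin at its underside (about).
Mind the look-alikes: they are no part of the job. Leave any green or yellow look-alike of the part that bears case1_center alone. Leave any red look-alike of the part that bears mallet_grip alone.

How it is judged:
By the outcome, as a careful person would: the job done as asked, in the order asked, and still so for the second after the job is handed in, with the robot touching nothing.
Of case1, case2, case3 only 2 to 3 are there at a start; the rules pass over those that are not, and their reading is None.
At some moment in a run one of case1, case2, case3 may be knocked a few centimetres aside while the robot is not near it.
It also fails if it takes over 210 s, if anything falls off the work surface, if the arm or the gripper's body presses on something with over 40 N, if the wrist force passes 120 N, or if a joint passes its speed limit or range.

## Working session

There is one attempt and no reset: what is moved stays moved. The work goes in short steps, Python scripts to look and compute and a tool call to move; the robot and the scene stay as the last step left them, time stands still between calls to the robot, and variables do not carry over. Pictures are saved under pics/ and viewed, about 12 in all and at most 16, crops included, and the job is handed in when it is done.

Besides the shell and the picture viewer there is one more tool, called after "Emit:" as name([rows], argument=value, ...), one row to a line, values as JSON. move_arm: Moves the arm, as the interface text tells. Its arguments: {"type":"object","properties":{"moves":{"type":"array","items":{"type":"object","properties":{"gripper":{"type":"number"},"xyz":{"type":"array","items":{"type":"number"}},"angular":{"type":"array","items":{"type":"number"}}}}}},"required":["moves"]}

```bash
mkdir -p pics; ls; cat > h.py <<'E'
import numpy as np, cv2
from bench import arm
from scipy.spatial.transform import Rotation as Rn
def snap(n,f=None):
    c=arm.get_calibration(n); im,d=arm.get_image(n)
    if f: cv2.imwrite('pics/'+f,im)
    return im,d,c
def ray(c,uv):
    K=np.array(c['camera_matrix'],float);k=float(c['k1'])
    uv=np.atleast_2d(uv).astype(float)
    s=np.c_[(uv[:,0]-K[0,2])/K[0,0],(uv[:,1]-K[1,2])/K[1,1]]
    r=s.copy()
    for _ in range(20): r=s/(1+k*(r**2).sum(1,keepdims=True))
    return np.c_[r,np.ones(len(r))]
def onplane(c,uv,z):
    R=np.array(c['R']);t=np.array(c['t']).ravel();d=ray(c,uv)@R;o=-R.T@t
    return o+d*((z-o[2])/d[:,2])[:,None]
def deproj(c,uv,depth):
    R=np.array(c['R']);t=np.array(c['t']).ravel();return (ray(c,uv)*np.atleast_1d(depth)[:,None]-t)@R
def world(c,d):
    h,w=d.shape;u,v=np.meshgrid(np.arange(w),np.arange(h))
    return deproj(c,np.c_[u.ravel(),v.ravel()],d.ravel()).reshape(h,w,3)
def proj(c,X):
    R=np.array(c['R']);t=np.array(c['t']).ravel();p=np.atleast_2d(X)@R.T+t;s=p[:,:2]/p[:,2:]
    s=s*(1+float(c['k1'])*(s**2).sum(1,keepdims=True));K=np.array(c['camera_matrix'])
    return s*[K[0,0],K[1,1]]+K[:2,2]
E
python3 - <<'E'
from h import *
for n in ('top','side'):
    im,d,c=snap(n,n+'0.png'); print(n,c)
print(arm.read_state(), arm.grasp_offset)
E
```

```text
pics
top {'camera_matrix': array([[499.54746023,   0.        , 316.62286555],
       [  0.        , 499.54746023, 199.27049345],
       [  0.        ,   0.        ,   1.        ]]), 'k1': 0.021211019465032212, 'R': array([[ 0.01628185, -0.99979909,  0.01169063],
       [-0.98886131, -0.01783158, -0.14776786],
       [ 0.14794663, -0.00915448, -0.98895298]]), 't': array([-105.9715209 ,  547.77401293, 1531.96638798])}
side {'camera_matrix': array([[416.23055586,   0.        , 313.56436587],
       [  0.        , 416.23055586, 201.51179847],
       [  0.        ,   0.        ,   1.        ]]), 'k1': -0.05969741184536021, 'R': array([[-0.81455302, -0.57986932, -0.01596733],
       [-0.38281619,  0.55802231, -0.73624919],
       [ 0.43583844, -0.59360144, -0.67652212]]), 't': array([ 394.26275455,  303.57283353, 1309.14719287])}
{'clock': 0.1, 'joints': array([ 1.40958707e+00,  3.85454208e-01,  6.76321982e-03, -3.94540041e-04,
       -1.19401409e+00, -2.58605711e-01]), 'joint_vel': array([-1.09804418e-04, -1.59504600e-03,  2.51337481e-03,  3.19173436e-03,
        4.54256271e-05, -2.31696393e-04]), 'joint_efforts': array([-8.77954481e-04, -3.93318129e+01,  1.88931280e+01,  4.19803306e+00,
       -2.57052387e-03,  2.24024809e-06]), 'position': array([254.52361634, 570.25471491, 230.35263451]), 'ee_rot': array([ 9.78034572e-01, -2.08440475e-01, -1.36687483e-04,  9.62168835e-04]), 'contact_force': array([0.32580647, 0.39169069, 0.1711793 ]), 'wrist_torque': array([-0.0022851 ,  0.00559091,  0.056706  ]), 'gripper_width': 85.34889791549932} 18.700000000000003
```

View pics/top0.png

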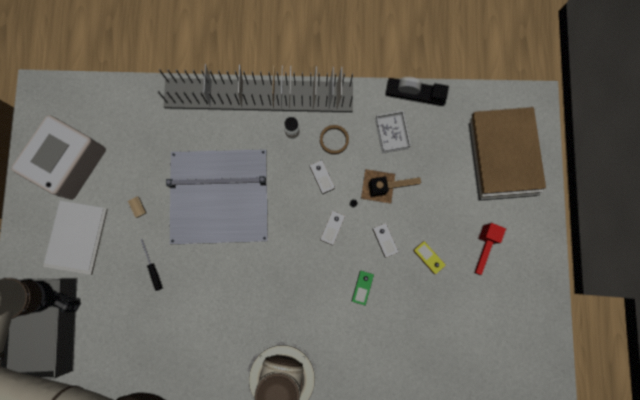

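View pics/side0.png

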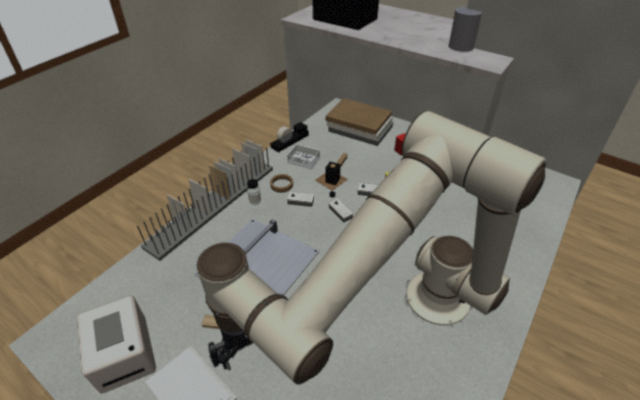

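The top view shows three white-lidded grey cases at (321,177), (333,227) and (385,240). The green (363,288) and yellow (430,257) ones are look-alikes. The mallet is the black-headed one at (378,186) on the cork; the red one at (492,240) isn't it. I'll measure and confirm in one crop.

```bash
python3 - <<'E'
from h import *
im,d,c=snap('top')
crop=cv2.resize(im[110:310,150:450],None,fx=2.6,fy=2.6,interpolation=cv2.INTER_CUBIC)
cv2.imwrite('pics/crop1.png',cv2.convertScaleAbs(crop,alpha=1.4))
W=world(c,d)
hsv=cv2.cvtColor(im,cv2.COLOR_BGR2HSV)
for uv in [(321,177),(333,227),(385,240),(300,270)]: print(uv,hsv[uv[1],uv[0]],W[uv[1],uv[0]].round(1))
def blobs(m,z,lo,hi,name):
    cs,_=cv2.findContours(m.astype(np.uint8)*255,cv2.RETR_EXTERNAL,cv2.CHAIN_APPROX_NONE)
    for k in cs:
        a=cv2.contourArea(k)
        if lo<a<hi:
            p=onplane(c,k[:,0,:],z)[:,:2].astype(np.float32); r=cv2.minAreaRect(p)
            q=proj(c,[[*r[0],z]])[0]; print(name,q.round(0),'xy',np.round(r[0],1),'size',np.round(r[1],1),'ang',round(r[2],1))
roi=np.zeros(im.shape[:2],bool); roi[140:320,300:450]=1
blobs((hsv[...,2]>165)&(hsv[...,1]<40)&roi,30,80,900,'lid')
roi[:]=0; roi[145:250,160:275]=1
blobs((hsv[...,1]>28)&(hsv[...,0]>105)&(hsv[...,0]<130)&roi,8,1000,20000,'plate')
roi[:]=0; roi[160:210,355:425]=1
blobs((hsv[...,2]<45)&roi,84,80,2000,'mallet')
blobs((hsv[...,1]>70)&(hsv[...,0]<25)&roi,4,200,5000,'cork+')
E
```

```text
(321, 177) [ 30   2 148] [ 624.1 -109.5   26.1]
(333, 227) [150   2 149] [ 464.  -149.7   29.3]
(385, 240) [  0   0 148] [ 426.2 -314.    25.4]
(300, 270) [ 36  10 125] [328.6 -48.   -2.2]
mallet [378. 186.] xy [ 586.7 -284.7] size [55.8 58.3] ang 10.6
cork+ [391. 188.] xy [ 597.  -336.6] size [181.7  96.1] ang 81.4
```

View pics/crop1.png

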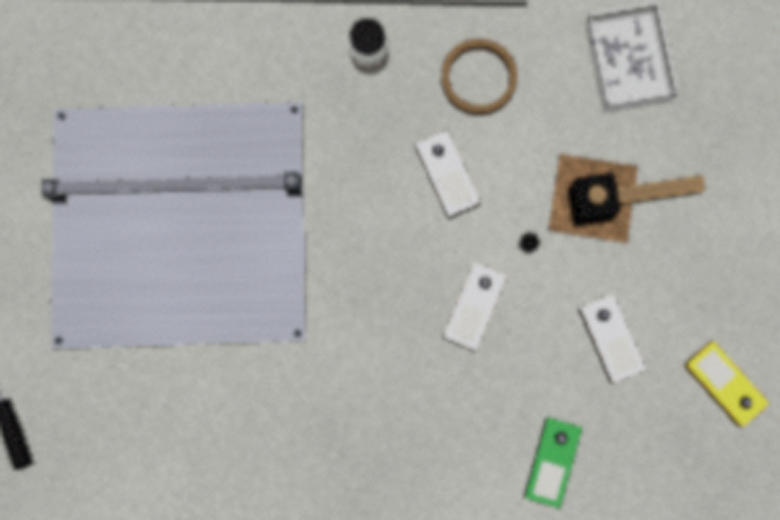

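Confirmed in the crop: three white cases with their pins at the upper (+x) end, the black mallet on cork with its handle to the right, and the plate with the bar. Green, yellow and red stay put. Next I'll get the numbers.

```bash
cat >> h.py <<'E'
def rects(c,m,z,lo,hi,name):
    out=[]
    cs,_=cv2.findContours(m.astype(np.uint8)*255,cv2.RETR_EXTERNAL,cv2.CHAIN_APPROX_NONE)
    for k in cs:
        if lo<cv2.contourArea(k)<hi:
            p=onplane(c,k[:,0,:],z)[:,:2].astype(np.float32); r=cv2.minAreaRect(p)
            b=cv2.boxPoints(r); e=b[1]-b[0] if np.linalg.norm(b[1]-b[0])>np.linalg.norm(b[2]-b[1]) else b[2]-b[1]
            a=np.degrees(np.arctan2(e[1],e[0])); a=(a+90)%180-90
            q=proj(c,[[*r[0],z]])[0]; print(name,'px',q.round(0),'xy',np.round(r[0],1),'size',np.round(sorted(r[1]),1),'longaxis deg',round(a,1)); out.append((*r[0],a))
    return out
def goto(x,y,z,yaw,st=None):
    """print xyz(cm)/angular to reach tcp pose pointing straight down; yaw(deg)=dir of tool x"""
    s=st or arm.read_state(); R0=Rn.from_quat(s['ee_rot']); X=R0.as_matrix()[:,0]; y0=np.degrees(np.arctan2(X[1],X[0]))
    d=R0.inv().apply(np.array([x,y,z])-s['position'])/10
    a=np.radians(yaw); T=Rn.from_matrix(np.array([[np.cos(a),np.sin(a),0],[np.sin(a),-np.cos(a),0],[0,0,-1]]))
    w=(R0.inv()*T).as_rotvec()
    print('goto',(x,y,z,yaw),'from',s['position'].round(1),round(y0,1),'-> xyz',d.round(2).tolist(),'ang',w.round(3).tolist(),'rows>=',int(np.ceil(max(np.linalg.norm(d)/6.25,np.degrees(np.linalg.norm(w))/10.7))))
E
python3 - <<'E'
from h import *
im=cv2.imread('pics/top0.png'); c=arm.get_calibration('top'); hsv=cv2.cvtColor(im,cv2.COLOR_BGR2HSV)
g=cv2.resize(hsv,None,fx=1,fy=1)
roi=np.zeros(im.shape[:2],bool); roi[150:265,305:402]=1
m=(hsv[...,2]>136)&(hsv[...,1]<25)&roi
m=cv2.morphologyEx(m.astype(np.uint8),cv2.MORPH_OPEN,np.ones((3,3)));m=cv2.morphologyEx(m,cv2.MORPH_CLOSE,np.ones((3,3)))
rects(c,m,30,150,900,'lid')
print('plate px',hsv[220,220],hsv[165,220])
roi[:]=0; roi[140:255,155:280]=1
m=(hsv[...,1]>22)&(hsv[...,0]>100)&(hsv[...,0]<140)&roi
rects(c,cv2.morphologyEx(m.astype(np.uint8),cv2.MORPH_CLOSE,np.ones((9,9))),8,1000,20000,'plate')
P=lambda u,v,z:onplane(c,[[150+u/2.6,110+v/2.6]],z)[0].round(1)
print('holes',[P(*p,8) for p in [(61,116),(294,110),(298,334),(58,341)]])
print('posttops',P(49,187,62),P(293,180,62))
print('pins',[P(*p,43) for p in [(438,150),(485,283),(603,315)]])
print('cork corners',[P(*p,4) for p in [(560,155),(637,165),(628,242),(549,231)]])
print('mallet head top',P(594,195,84),'handle end',P(702,184,59))
print('foot',P(529,242,15),'tape',P(480,76,24),'glue',P(367,37,100))
E
```

```text
lid px [386. 239.] xy [ 427.8 -315.6] size [40.7 98.3] longaxis deg 23.3
lid px [333. 227.] xy [ 464.4 -148.2] size [42.7 96.8] longaxis deg -21.2
lid px [322. 175.] xy [ 628.4 -112.6] size [41.6 98. ] longaxis deg 26.9
plate px [117  18 128] [117  18 128]
holes [array([692.5, 369.7,   8. ]), array([706.,  80.,   8.]), array([425.7,  66.2,   8. ]), array([412.5, 357. ,   8. ])]
posttops [592.6 363.6  62. ] [606.6  73.   62. ]
pins [array([ 650.8, -100.7,   43. ]), array([ 488.5, -159.9,   43. ]), array([ 452.4, -301.9,   43. ])]
cork corners [array([ 655.6, -254.1,    4. ]), array([ 644.6, -350.6,    4. ]), array([ 547. , -338.7,    4. ]), array([ 559.1, -240.6,    4. ])]
mallet head top [ 591.  -285.9   84. ] handle end [ 611.4 -419.6   59. ]
foot [ 543.3 -214.9   15. ] tape [ 750.  -151.9   24. ] glue [774.2 -13.3 100. ]
```

```bash
python3 - <<'E'
from h import *
goto(500,-200,300,0)
E
```

```text
goto (500, -200, 300, 0) from [254.5 570.3 230.5] -24.1 -> xyz [53.82, 60.34, -6.84] ang [0.002, 0.0, -0.42] rows>= 13
```

Emit:
move_arm([
  {"gripper": 1,"xyz": [53.8,60.3,-6.8],"angular": [0,0,-0.42]},
  {"gripper": 1,"xyz": [53.8,60.3,-6.8],"angular": [0,0,-0.42]},
  {"gripper": 1,"xyz": [53.8,60.3,-6.8],"angular": [0,0,-0.42]},
  {"gripper": 1,"xyz": [53.8,60.3,-6.8],"angular": [0,0,-0.42]},
  {"gripper": 1,"xyz": [53.8,60.3,-6.8],"angular": [0,0,-0.42]},
  {"gripper": 1,"xyz": [53.8,60.3,-6.8],"angular": [0,0,-0.42]},
  {"gripper": 1,"xyz": [53.8,60.3,-6.8],"angular": [0,0,-0.42]},
  {"gripper": 1,"xyz": [53.8,60.3,-6.8],"angular": [0,0,-0.42]},
  {"gripper": 1,"xyz": [53.8,60.3,-6.8],"angular": [0,0,-0.42]},
  {"gripper": 1,"xyz": [53.8,60.3,-6.8],"angular": [0,0,-0.42]},
])

```text
clock: 1.4
position: [444.0, -24.6, 284.1]
ee_rot: [1.0, 0.0, 0.0, -0.0]
contact_force: [1.5, 0.9, -0.1]
gripper_width: 85.5
```

```bash
python3 - <<'E'
from h import *
goto(500,-200,300,0)
E
```

```text
goto (500, -200, 300, 0) from [444.  -24.6 284.1] 0.0 -> xyz [5.59, 17.54, -1.6] ang [-0.0, -0.001, 0.001] rows>= 3
```

Emit:
move_arm([
  {"gripper": 1,"xyz": [5.6,17.5,-1.6],"angular": [0,0,0]},
  {"gripper": 1,"xyz": [5.6,17.5,-1.6],"angular": [0,0,0]},
  {"gripper": 1,"xyz": [5.6,17.5,-1.6],"angular": [0,0,0]},
  {"gripper": 1,"xyz": [5.6,17.5,-1.6],"angular": [0,0,0]},
  {"gripper": 1,"xyz": [5.6,17.5,-1.6],"angular": [0,0,0]},
])

```text
clock: 2.02
position: [499.5, -197.6, 299.1]
ee_rot: [1.0, -0.0, -0.001, -0.0]
contact_force: [-0.2, 0.3, -0.2]
gripper_width: 85.6
```

```bash
python3 - <<'E'
from h import *
print(arm.read_state()['position'])
im,d,c=snap('wrist','w0.png')
print(c['camera_matrix'],c['k1'],np.array(c['R']).round(3),-np.array(c['R']).T@np.array(c['t']))
E
```

```text
[ 499.49286122 -197.59510765  299.10938564]
[[288.14210308   0.         317.51271247]
 [  0.         288.14210308 201.59131078]
 [  0.           0.           1.        ]] -0.014045809741182975 [[-0.001 -1.    -0.001]
 [-0.949  0.     0.316]
 [-0.316  0.001 -0.949]] [ 579.9688845  -197.60514338  441.84744888]
```

View pics/w0.png

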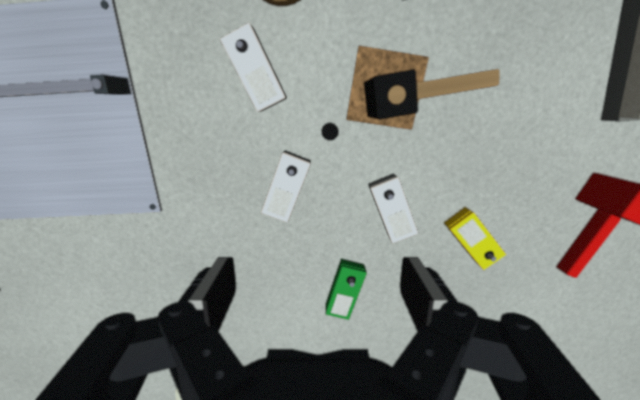

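Wrist view: case A at (253,67), B (286,186), C (392,208), the mallet at (393,92) on cork and the foot at (329,131). I'll measure them all from this one picture.

```bash
cat >> h.py <<'E'
def cases(im,c,z=30,roi=None,vmin=None):
    hsv=cv2.cvtColor(im,cv2.COLOR_BGR2HSV)
    m=(hsv[...,2]>(vmin or 195))&(hsv[...,1]<40)
    if roi is not None:
        q=np.zeros(m.shape,bool);q[roi[1]:roi[3],roi[0]:roi[2]]=1;m&=q
    m=cv2.morphologyEx(m.astype(np.uint8),cv2.MORPH_OPEN,np.ones((3,3)));m=cv2.morphologyEx(m,cv2.MORPH_CLOSE,np.ones((5,5)))
    return rects(c,m,z,600,20000,'lid')
E
python3 - <<'E'
from h import *
im=cv2.imread('pics/w0.png'); c=arm.get_calibration('wrist'); hsv=cv2.cvtColor(im,cv2.COLOR_BGR2HSV)
print([hsv[v,u].tolist() for u,v in [(250,60),(280,200),(390,215),(330,180),(60,150),(410,60)]])
for vm in (195,205,215): print(vm); cases(im,c,30,(200,0,440,260),vm)
P=lambda u,v,z:onplane(c,[[u,v]],z)[0].round(1)
print('pins',[P(*p,43) for p in [(241,45),(291,171),(389,194)]])
print('cork',[P(*p,4) for p in [(358,46),(428,55),(411,129),(347,119)]])
q=np.zeros(im.shape[:2],bool);q[40:135,340:432]=1
rects(c,(hsv[...,2]<50)&q,84,300,9000,'mallet top+side')
print('knob',P(397,95,84),'handle end mid top',P(498,77,59),'handle @head',P(422,89,59))
print('post',P(112,79,62),'holes',P(104,5,8),P(153,207,8))
E
```

```text
[[97, 16, 211], [73, 9, 207], [87, 11, 203], [64, 10, 179], [109, 31, 181], [17, 119, 116]]
195
lid px [395. 211.] xy [ 427.5 -314.9] size [40.7 96.8] longaxis deg 23.6
lid px [284. 189.] xy [ 463.2 -147.4] size [40.9 96.7] longaxis deg -21.6
lid px [252.  68.] xy [ 627. -111.] size [41.1 96.4] longaxis deg 25.4
205
lid px [395. 211.] xy [ 427.7 -314.7] size [38.8 94.3] longaxis deg 23.5
lid px [284. 189.] xy [ 463.2 -147.4] size [39.  94.7] longaxis deg -21.5
lid px [253.  68.] xy [ 627.1 -111.5] size [39.  94.8] longaxis deg 25.2
215
pins [array([ 652.2, -101.4,   43. ]), array([ 492.8, -159.2,   43. ]), array([ 459. , -300.1,   43. ])]
cork [array([ 658. , -251.6,    4. ]), array([ 647.3, -348.6,    4. ]), array([ 547.8, -335. ,    4. ]), array([ 561.9, -239.7,    4. ])]
mallet top+side px [391.  95.] xy [ 592.  -282.1] size [47.2 58.6] longaxis deg -80.2
knob [ 592.4 -289.5   84. ] handle end mid top [ 614.8 -419.2   59. ] handle @head [ 600.4 -326.5   59. ]
post [612.2  56.2  62. ] holes [707.   83.5   8. ] [426.3  67.7   8. ]
```

```bash
python3 - <<'E'
from h import *
goto(627.3,-111.5,90,25.8)
goto(627.3,-111.5,4,25.8)
E
```

```text
goto (627.3, -111.5, 90, 25.8) from [ 499.5 -197.   299.4] 0.0 -> xyz [12.8, -8.53, 20.93] ang [-0.001, 0.001, -0.45] rows>= 5
goto (627.3, -111.5, 4, 25.8) from [ 499.5 -197.   299.4] 0.0 -> xyz [12.81, -8.52, 29.53] ang [-0.001, 0.001, -0.45] rows>= 6
```

Emit:
move_arm([
  {"gripper": 1,"xyz": [12.8,-8.5,20.9],"angular": [0,0,-0.45]},
  {"gripper": 1,"xyz": [12.8,-8.5,20.9],"angular": [0,0,-0.45]},
  {"gripper": 1,"xyz": [12.8,-8.5,20.9],"angular": [0,0,-0.45]},
  {"gripper": 1,"xyz": [12.8,-8.5,20.9],"angular": [0,0,-0.45]},
  {"gripper": 1,"xyz": [12.8,-8.5,20.9],"angular": [0,0,-0.45]},
  {"gripper": 1,"xyz": [12.8,-8.5,20.9],"angular": [0,0,-0.45]},
  {"gripper": 1,"xyz": [12.8,-8.5,25],"angular": [0,0,-0.45]},
  {"gripper": 1,"xyz": [12.8,-8.5,29.5],"angular": [0,0,-0.45]},
  {"gripper": 1,"xyz": [12.8,-8.5,29.5],"angular": [0,0,-0.45]},
  {"gripper": 1,"xyz": [12.8,-8.5,29.5],"angular": [0,0,-0.45]},
])

```text
clock: 3.32
position: [629.7, -112.9, 8.1]
ee_rot: [0.975, 0.224, 0.002, 0.001]
contact_force: [0.1, 0.8, 1.0]
gripper_width: 85.4
```

Emit:
move_arm([
  {"gripper": -1,"xyz": [0,0,0],"angular": [0,0,0]},
  {"gripper": -1,"xyz": [0,0,0],"angular": [0,0,0]},
  {"gripper": -1,"xyz": [0,0,0],"angular": [0,0,0]},
  {"gripper": -1,"xyz": [0,0,0],"angular": [0,0,0]},
  {"gripper": -1,"xyz": [0,0,0],"angular": [0,0,0]},
  {"gripper": -1,"xyz": [0,0,0],"angular": [0,0,0]},
  {"gripper": -1,"xyz": [0,0,-2],"angular": [0,0,0]},
  {"gripper": -1,"xyz": [0,0,-7],"angular": [0,0,0]},
  {"gripper": -1,"xyz": [0,0,-12],"angular": [0,0,0]},
  {"gripper": -1,"xyz": [0,0,-12],"angular": [0,0,0]},
])

```text
clock: 4.58
position: [630.7, -112.6, 129.6]
ee_rot: [0.975, 0.224, 0.005, 0.001]
contact_force: [0.4, -0.2, -2.3]
gripper_width: 42.6
```

```bash
cat >> h.py <<'E'
G0=np.array([600,219.8]);GY=2.7
def gw(gx,gy):
    a=np.radians(GY);return G0+[np.cos(a)*gx-np.sin(a)*gy,np.sin(a)*gx+np.cos(a)*gy]
def wg(x,y):
    a=np.radians(GY);d=np.array([x,y])-G0;return np.array([np.cos(a)*d[0]+np.sin(a)*d[1],-np.sin(a)*d[0]+np.cos(a)*d[1]])
E
python3 - <<'E'
from h import *
p=gw(-110,85);goto(*p,124,2.7);goto(*p,13.5,2.7)
E
```

```text
goto (np.float64(486.11806544386366), np.float64(299.52392979370677), 124, 2.7) from [ 630.7 -112.6  129.6] 25.8 -> xyz [4.94, -43.4, 0.41] ang [0.002, -0.009, 0.404] rows>= 7
goto (np.float64(486.11806544386366), np.float64(299.52392979370677), 13.5, 2.7) from [ 630.7 -112.6  129.6] 25.8 -> xyz [4.85, -43.44, 11.46] ang [0.002, -0.009, 0.404] rows>= 8
```

Emit:
move_arm([
  {"gripper": -1,"xyz": [4.9,-43.4,0.4],"angular": [0,0,0.404]},
  {"gripper": -1,"xyz": [4.9,-43.4,0.4],"angular": [0,0,0.404]},
  {"gripper": -1,"xyz": [4.9,-43.4,0.4],"angular": [0,0,0.404]},
  {"gripper": -1,"xyz": [4.9,-43.4,0.4],"angular": [0,0,0.404]},
  {"gripper": -1,"xyz": [4.9,-43.4,0.4],"angular": [0,0,0.404]},
  {"gripper": -1,"xyz": [4.9,-43.4,0.4],"angular": [0,0,0.404]},
  {"gripper": -1,"xyz": [4.9,-43.4,0.4],"angular": [0,0,0.404]},
  {"gripper": -1,"xyz": [4.9,-43.4,0.4],"angular": [0,0,0.404]},
  {"gripper": -1,"xyz": [4.9,-43.4,6],"angular": [0,0,0.404]},
  {"gripper": -1,"xyz": [4.9,-43.4,6],"angular": [0,0,0.404]},
])

```text
clock: 5.82
position: [479.7, 295.7, 59.8]
ee_rot: [1.0, 0.022, -0.005, 0.004]
contact_force: [-0.7, -0.4, -2.2]
gripper_width: 42.9
```

```bash
python3 - <<'E'
from h import *
p=gw(-110,85);goto(*p,17,2.7)
E
```

```text
goto (np.float64(486.11806544386366), np.float64(299.52392979370677), 17, 2.7) from [479.7 295.7  59.8] 2.5 -> xyz [0.71, -0.39, 4.27] ang [0.009, 0.01, -0.003] rows>= 1
```

Emit:
move_arm([
  {"gripper": -1,"xyz": [0.7,-0.4,2],"angular": [0.009,0.01,0]},
  {"gripper": -1,"xyz": [0.7,-0.4,3.5],"angular": [0.009,0.01,0]},
  {"gripper": -1,"xyz": [0.7,-0.4,3.9],"angular": [0.009,0.01,0]},
  {"gripper": -1,"xyz": [0.7,-0.4,3.9],"angular": [0.009,0.01,0]},
  {"gripper": -1,"xyz": [0.7,-0.4,3.9],"angular": [0.009,0.01,0]},
])

```text
clock: 6.45
position: [490.4, 304.1, 26.6]
ee_rot: [1.0, 0.023, 0.005, -0.005]
contact_force: [-0.3, 0.3, -2.3]
gripper_width: 43.0
```

```bash
python3 - <<'E'
from h import *
p=gw(-110,85);goto(*p,17,2.7)
E
```

```text
goto (np.float64(486.11806544386366), np.float64(299.52392979370677), 17, 2.7) from [490.4 304.1  26.6] 2.6 -> xyz [-0.46, 0.45, 0.95] ang [-0.01, -0.011, -0.001] rows>= 1
```

Emit:
move_arm([
  {"gripper": -1,"xyz": [-0.4,0.4,0],"angular": [-0.009,-0.01,0]},
  {"gripper": -1,"xyz": [-0.4,0.4,0],"angular": [-0.009,-0.01,0]},
  {"gripper": -1,"xyz": [-0.4,0.4,0],"angular": [-0.009,-0.01,0]},
  {"gripper": -1,"xyz": [-0.4,0.4,0],"angular": [-0.009,-0.01,0]},
])

```text
clock: 6.95
position: [486.2, 299.7, 25.7]
ee_rot: [1.0, 0.023, 0.0, -0.0]
contact_force: [0.0, -0.1, -3.0]
gripper_width: 42.8
```

```bash
python3 - <<'E'
s=open('h.py').read()
s=s.replace("y0=np.degrees(np.arctan2(X[1],X[0]))\n","y0=np.degrees(np.arctan2(X[1],X[0])); b=np.radians(y0); R0=Rn.from_matrix(np.array([[np.cos(b),np.sin(b),0],[np.sin(b),-np.cos(b),0],[0,0,-1]]))\n")
open('h.py','w').write(s)
from h import *
p=gw(-110,85);goto(*p,17,2.7); print(arm.read_state()['joint_vel'].round(3),arm.read_state()['ee_rot'])
E
```

```text
goto (np.float64(486.11806544386366), np.float64(299.52392979370677), 17, 2.7) from [486.2 299.7  25.7] 2.7 -> xyz [-0.01, 0.01, 0.87] ang [0.0, 0.0, -0.001] rows>= 1
[-0.001  0.001  0.     0.     0.001  0.001] [ 9.99732065e-01  2.31472657e-02  3.60901877e-05 -7.56171945e-06]
```

Emit:
move_arm([
  {"gripper": -1,"xyz": [0,0,0.8],"angular": [0,0,0]},
  {"gripper": -1,"xyz": [0,0,1.2],"angular": [0,0,0]},
  {"gripper": -1,"xyz": [0,0,1.3],"angular": [0,0,0]},
  {"gripper": -1,"xyz": [0,0,1.3],"angular": [0,0,0]},
  {"gripper": 0.5,"xyz": [0,0,1.3],"angular": [0,0,0]},
  {"gripper": 0.5,"xyz": [0,0,1.3],"angular": [0,0,0]},
  {"gripper": 0.5,"xyz": [0,0,1.3],"angular": [0,0,0]},
])

```text
clock: 7.82
position: [486.2, 299.6, 12.3]
ee_rot: [1.0, 0.023, -0.0, 0.0]
contact_force: [-0.1, 0.3, 0.8]
gripper_width: 64.2
```

Emit:
move_arm([
  {"gripper": 0.5,"xyz": [0,0,-3],"angular": [0,0,0]},
  {"gripper": 0.5,"xyz": [0,0,-9],"angular": [0,0,0]},
  {"gripper": 0.5,"xyz": [0,0,-15],"angular": [0,0,0]},
  {"gripper": 0.5,"xyz": [0,0,-15],"angular": [0,0,0]},
])

```text
clock: 8.32
position: [488.8, 301.9, 168.4]
ee_rot: [1.0, 0.024, 0.005, -0.004]
contact_force: [-0.4, 0.1, -0.3]
gripper_width: 63.6
```

```bash
python3 - <<'E'
from h import *
im,d,c=snap('top','top1.png')
hsv=cv2.cvtColor(im,cv2.COLOR_BGR2HSV)
print('table:');rects(c,cv2.morphologyEx(((hsv[...,2]>136)&(hsv[...,1]<25)).astype(np.uint8)[:,305:402],cv2.MORPH_OPEN,np.ones((3,3))) if 0 else (lambda m:(m.__setitem__((slice(None),slice(0,290)),0),m.__setitem__((slice(None),slice(405,None)),0),m.__setitem__((slice(0,150),slice(None)),0),m.__setitem__((slice(270,None),slice(None)),0),m)[-1])(cv2.morphologyEx(((hsv[...,2]>136)&(hsv[...,1]<25)).astype(np.uint8),cv2.MORPH_OPEN,np.ones((3,3)))),30,150,900,'lid')
goto(463.3,-147.6,110,-21.5)
E
```

```text
table:
lid px [386. 239.] xy [ 428.  -315.8] size [ 42.8 101. ] longaxis deg 23.5
lid px [333. 227.] xy [ 464.8 -148.4] size [45.  98.5] longaxis deg -21.7
goto (463.3, -147.6, 110, -21.5) from [487.1 300.6 165.1] 2.6 -> xyz [-4.45, 44.66, 5.51] ang [0.0, 0.0, 0.421] rows>= 8
```

Emit:
move_arm([
  {"gripper": 1,"xyz": [-4.4,44.6,5.2],"angular": [0,0,0.421]},
  {"gripper": 1,"xyz": [-4.4,44.6,5.2],"angular": [0,0,0.421]},
  {"gripper": 1,"xyz": [-4.4,44.6,5.2],"angular": [0,0,0.421]},
  {"gripper": 1,"xyz": [-4.4,44.6,5.2],"angular": [0,0,0.421]},
  {"gripper": 1,"xyz": [-4.4,44.6,5.2],"angular": [0,0,0.421]},
  {"gripper": 1,"xyz": [-4.4,44.6,5.2],"angular": [0,0,0.421]},
  {"gripper": 1,"xyz": [-4.4,44.6,5.2],"angular": [0,0,0.421]},
  {"gripper": 1,"xyz": [-4.4,44.6,5.2],"angular": [0,0,0.421]},
  {"gripper": 1,"xyz": [-4.4,44.6,5.2],"angular": [0,0,0.421]},
  {"gripper": 1,"xyz": [-4.4,44.6,5.2],"angular": [0,0,0.421]},
])

```text
clock: 9.62
position: [462.9, -146.9, 110.3]
ee_rot: [0.983, -0.186, -0.0, 0.0]
contact_force: [0.4, 0.2, 0.5]
gripper_width: 85.4
```

Emit:
move_arm([
  {"gripper": 1,"xyz": [0,0,0],"angular": [0,0,0]},
  {"gripper": 1,"xyz": [0,0,0],"angular": [0,0,0]},
  {"gripper": 1,"xyz": [0,0,0],"angular": [0,0,0]},
])

```text
clock: 10.0
position: [463.0, -147.4, 110.8]
ee_rot: [0.983, -0.186, 0.0, -0.0]
contact_force: [-0.1, -1.0, -0.2]
gripper_width: 85.6
```

```bash
python3 - <<'E'
from h import *
goto(463.4,-147.8,4.4,-21.5)
E
```

```text
goto (463.4, -147.8, 4.4, -21.5) from [ 463.  -147.4  110.8] -21.4 -> xyz [0.05, 0.02, 10.64] ang [0.0, 0.0, 0.002] rows>= 2
```

Emit:
move_arm([
  {"gripper": 1,"xyz": [0,0,5.5],"angular": [0,0,0]},
  {"gripper": 1,"xyz": [0,0,10.6],"angular": [0,0,0]},
  {"gripper": 1,"xyz": [0,0,10.6],"angular": [0,0,0]},
  {"gripper": 1,"xyz": [0,0,10.6],"angular": [0,0,0]},
  {"gripper": -1,"xyz": [0,0,10.6],"angular": [0,0,0]},
  {"gripper": -1,"xyz": [0,0,10.6],"angular": [0,0,0]},
  {"gripper": -1,"xyz": [0,0,10.6],"angular": [0,0,0]},
  {"gripper": -1,"xyz": [0,0,10.6],"angular": [0,0,0]},
  {"gripper": -1,"xyz": [0,0,10.6],"angular": [0,0,0]},
  {"gripper": -1,"xyz": [0,0,10.6],"angular": [0,0,0]},
])

```text
clock: 11.25
position: [463.8, -148.0, 6.3]
ee_rot: [0.983, -0.186, 0.001, -0.0]
contact_force: [-1.5, 0.7, 7.2]
gripper_width: 42.5
```

Emit:
move_arm([
  {"gripper": -1,"xyz": [0,0,-2],"angular": [0,0,0]},
  {"gripper": -1,"xyz": [0,0,-7],"angular": [0,0,0]},
  {"gripper": -1,"xyz": [0,0,-11],"angular": [0,0,0]},
  {"gripper": -1,"xyz": [0,0,-11],"angular": [0,0,0]},
  {"gripper": -1,"xyz": [0,0,-11],"angular": [0,0,0]},
  {"gripper": -1,"xyz": [0,0,-11],"angular": [0,0,0]},
])

```text
clock: 12.0
position: [461.6, -147.9, 113.2]
ee_rot: [0.982, -0.186, -0.002, 0.0]
contact_force: [-0.2, 1.1, -1.6]
gripper_width: 42.8
```

```bash
python3 - <<'E'
from h import *
goto(*gw(-110,0),114,2.7)
E
```

```text
goto (np.float64(490.1221137541833), np.float64(214.61829042193932), 114, 2.7) from [ 461.6 -147.9  113.2] -21.5 -> xyz [-10.63, -34.77, -0.08] ang [0.0, 0.0, -0.422] rows>= 6
```

Emit:
move_arm([
  {"gripper": -1,"xyz": [-10.7,-34.8,0],"angular": [0,0,-0.422]},
  {"gripper": -1,"xyz": [-10.7,-34.8,0],"angular": [0,0,-0.422]},
  {"gripper": -1,"xyz": [-10.7,-34.8,0],"angular": [0,0,-0.422]},
  {"gripper": -1,"xyz": [-10.7,-34.8,0],"angular": [0,0,-0.422]},
  {"gripper": -1,"xyz": [-10.7,-34.8,0],"angular": [0,0,-0.422]},
  {"gripper": -1,"xyz": [-10.7,-34.8,0],"angular": [0,0,-0.422]},
  {"gripper": -1,"xyz": [-10.7,-34.8,0],"angular": [0,0,-0.422]},
  {"gripper": -1,"xyz": [-10.7,-34.8,4],"angular": [0,0,-0.422]},
  {"gripper": -1,"xyz": [-10.7,-34.8,7],"angular": [0,0,-0.422]},
  {"gripper": -1,"xyz": [-10.7,-34.8,7],"angular": [0,0,-0.422]},
])

```text
clock: 13.25
position: [488.5, 212.7, 41.5]
ee_rot: [1.0, 0.023, -0.003, 0.003]
contact_force: [-0.5, -0.4, -1.3]
gripper_width: 43.4
```

Emit:
move_arm([
  {"gripper": -1,"xyz": [0,0,0],"angular": [0,0,0]},
  {"gripper": -1,"xyz": [0,0,0],"angular": [0,0,0]},
  {"gripper": -1,"xyz": [0,0,0],"angular": [0,0,0]},
])

```text
clock: 13.62
position: [491.2, 215.4, 45.7]
ee_rot: [1.0, 0.024, 0.001, -0.001]
contact_force: [0.5, 0.5, -2.0]
gripper_width: 42.9
```

```bash
python3 - <<'E'
from h import *
goto(*gw(-110,0),14.5,2.7)
E
```

```text
goto (np.float64(490.1221137541833), np.float64(214.61829042193932), 14.5, 2.7) from [491.2 215.4  45.7] 2.7 -> xyz [-0.11, 0.07, 3.12] ang [0.0, 0.0, -0.0] rows>= 1
```

Emit:
move_arm([
  {"gripper": -1,"xyz": [-0.1,0.1,1.5],"angular": [0,0,0]},
  {"gripper": -1,"xyz": [-0.1,0.1,2.8],"angular": [0,0,0]},
  {"gripper": -1,"xyz": [-0.1,0.1,3.1],"angular": [0,0,0]},
  {"gripper": -1,"xyz": [-0.1,0.1,3.1],"angular": [0,0,0]},
  {"gripper": -1,"xyz": [-0.1,0.1,3.1],"angular": [0,0,0]},
  {"gripper": 0.5,"xyz": [-0.1,0.1,3.1],"angular": [0,0,0]},
  {"gripper": 0.5,"xyz": [-0.1,0.1,3.1],"angular": [0,0,0]},
  {"gripper": 0.5,"xyz": [-0.1,0.1,3.1],"angular": [0,0,0]},
])

```text
clock: 14.62
position: [489.7, 214.0, 13.2]
ee_rot: [1.0, 0.024, -0.0, 0.0]
contact_force: [0.8, -0.5, -0.3]
gripper_width: 64.0
```

Emit:
move_arm([
  {"gripper": 0.5,"xyz": [0,0,-4],"angular": [0,0,0]},
  {"gripper": 0.5,"xyz": [0,0,-10],"angular": [0,0,0]},
  {"gripper": 0.5,"xyz": [0,0,-15],"angular": [0,0,0]},
  {"gripper": 0.5,"xyz": [0,0,-15],"angular": [0,0,0]},
  {"gripper": 0.5,"xyz": [0,0,-15],"angular": [0,0,0]},
])

```text
clock: 15.25
position: [489.1, 213.7, 162.9]
ee_rot: [1.0, 0.023, -0.001, 0.0]
contact_force: [-0.0, -0.1, -0.5]
gripper_width: 64.0
```

```bash
cat >> h.py <<'E'
def toplids(im,c,box,z=30,s=25,v=136):
    hsv=cv2.cvtColor(im,cv2.COLOR_BGR2HSV);m=((hsv[...,2]>v)&(hsv[...,1]<s)).astype(np.uint8)
    q=np.zeros_like(m);q[box[1]:box[3],box[0]:box[2]]=1
    return rects(c,cv2.morphologyEx(m&q,cv2.MORPH_OPEN,np.ones((3,3))),z,120,900,'lid')
E
python3 - <<'E'
from h import *
im,d,c=snap('top')
toplids(im,c,(290,150,405,270))
goto(427.6,-315.2,110,23.5)
E
```

```text
lid px [386. 239.] xy [ 428.  -315.8] size [ 42.7 101. ] longaxis deg 23.5
goto (427.6, -315.2, 110, 23.5) from [488.9 213.5 162.2] 2.7 -> xyz [-8.59, 52.52, 5.22] ang [0.0, 0.0, -0.363] rows>= 9
```

Emit:
move_arm([
  {"gripper": 1,"xyz": [-8.6,52.5,5.2],"angular": [0,0,-0.363]},
  {"gripper": 1,"xyz": [-8.6,52.5,5.2],"angular": [0,0,-0.363]},
  {"gripper": 1,"xyz": [-8.6,52.5,5.2],"angular": [0,0,-0.363]},
  {"gripper": 1,"xyz": [-8.6,52.5,5.2],"angular": [0,0,-0.363]},
  {"gripper": 1,"xyz": [-8.6,52.5,5.2],"angular": [0,0,-0.363]},
  {"gripper": 1,"xyz": [-8.6,52.5,5.2],"angular": [0,0,-0.363]},
  {"gripper": 1,"xyz": [-8.6,52.5,5.2],"angular": [0,0,-0.363]},
  {"gripper": 1,"xyz": [-8.6,52.5,5.2],"angular": [0,0,-0.363]},
  {"gripper": 1,"xyz": [-8.6,52.5,5.2],"angular": [0,0,-0.363]},
  {"gripper": 1,"xyz": [-8.6,52.5,5.2],"angular": [0,0,-0.363]},
])

```text
clock: 16.55
position: [426.8, -316.1, 109.1]
ee_rot: [0.979, 0.202, -0.002, -0.001]
contact_force: [-1.9, 0.2, -0.6]
gripper_width: 85.4
```

Emit:
move_arm([
  {"gripper": 1,"xyz": [0,0,0],"angular": [0,0,0]},
  {"gripper": 1,"xyz": [0,0,0],"angular": [0,0,0]},
  {"gripper": 1,"xyz": [0,0,0],"angular": [0,0,0]},
  {"gripper": 1,"xyz": [0,0,0],"angular": [0,0,0]},
])

```text
clock: 17.05
position: [428.9, -313.9, 111.9]
ee_rot: [0.979, 0.204, 0.0, 0.0]
contact_force: [0.3, 0.2, 1.0]
gripper_width: 85.3
```

```bash
python3 - <<'E'
from h import *
goto(427.6,-315.2,7,23.5)
E
```

```text
goto (427.6, -315.2, 7, 23.5) from [ 428.9 -313.9  111.9] 23.6 -> xyz [-0.17, 0.07, 10.49] ang [0.0, 0.0, 0.001] rows>= 2
```

Emit:
move_arm([
  {"gripper": 1,"xyz": [-0.1,0.1,5.5],"angular": [0,0,0]},
  {"gripper": 1,"xyz": [-0.1,0.1,10.4],"angular": [0,0,0]},
  {"gripper": 1,"xyz": [-0.1,0.1,10.4],"angular": [0,0,0]},
  {"gripper": 1,"xyz": [-0.1,0.1,10.4],"angular": [0,0,0]},
  {"gripper": -1,"xyz": [-0.1,0.1,10.4],"angular": [0,0,0]},
  {"gripper": -1,"xyz": [-0.1,0.1,10.4],"angular": [0,0,0]},
  {"gripper": -1,"xyz": [-0.1,0.1,10.4],"angular": [0,0,0]},
  {"gripper": -1,"xyz": [-0.1,0.1,10.4],"angular": [0,0,0]},
  {"gripper": -1,"xyz": [-0.1,0.1,10.4],"angular": [0,0,0]},
  {"gripper": -1,"xyz": [-0.1,0.1,10.4],"angular": [0,0,0]},
])

```text
clock: 18.3
position: [429.0, -316.1, 9.3]
ee_rot: [0.979, 0.204, 0.001, 0.001]
contact_force: [-1.3, 1.5, 5.8]
gripper_width: 42.4
```

Emit:
move_arm([
  {"gripper": -1,"xyz": [0,0,-2],"angular": [0,0,0]},
  {"gripper": -1,"xyz": [0,0,-7],"angular": [0,0,0]},
  {"gripper": -1,"xyz": [0,0,-11],"angular": [0,0,0]},
  {"gripper": -1,"xyz": [0,0,-11],"angular": [0,0,0]},
  {"gripper": -1,"xyz": [0,0,-11],"angular": [0,0,0]},
  {"gripper": -1,"xyz": [0,0,-11],"angular": [0,0,0]},
])

```text
clock: 19.05
position: [427.0, -315.3, 116.2]
ee_rot: [0.979, 0.203, -0.001, -0.001]
contact_force: [-0.1, 0.0, -2.2]
gripper_width: 42.6
```

```bash
python3 - <<'E'
from h import *
im,d,c=snap('top','top2.png')
goto(*gw(-110,-85),117,2.7)
for s,v in ((16,134),(12,136)): toplids(im,c,(165,150,275,245),38,s,v)
E
```

```text
goto (np.float64(494.1261620645029), np.float64(129.71265105017187), 117, 2.7) from [ 427.1 -315.4  116.2] 23.5 -> xyz [23.88, -38.15, -0.08] ang [0.0, 0.0, 0.363] rows>= 8
lid px [217. 217.] xy [488.9 214.3] size [37.6 94.6] longaxis deg 2.5
lid px [189. 217.] xy [485.8 301.2] size [43.7 97.5] longaxis deg 3.2
lid px [217. 216.] xy [490.1 214.4] size [37.6 92.3] longaxis deg 2.5
lid px [189. 217.] xy [486.9 299.9] size [40.6 95.3] longaxis deg 3.0
```

Emit:
move_arm([
  {"gripper": -1,"xyz": [23.9,-38.1,0],"angular": [0,0,0.363]},
  {"gripper": -1,"xyz": [23.9,-38.1,0],"angular": [0,0,0.363]},
  {"gripper": -1,"xyz": [23.9,-38.1,0],"angular": [0,0,0.363]},
  {"gripper": -1,"xyz": [23.9,-38.1,0],"angular": [0,0,0.363]},
  {"gripper": -1,"xyz": [23.9,-38.1,0],"angular": [0,0,0.363]},
  {"gripper": -1,"xyz": [23.9,-38.1,0],"angular": [0,0,0.363]},
  {"gripper": -1,"xyz": [23.9,-38.1,0],"angular": [0,0,0.363]},
  {"gripper": -1,"xyz": [23.9,-38.1,0],"angular": [0,0,0.363]},
  {"gripper": -1,"xyz": [23.9,-38.1,4],"angular": [0,0,0.363]},
  {"gripper": -1,"xyz": [23.9,-38.1,7],"angular": [0,0,0.363]},
])

```text
clock: 20.35
position: [494.4, 129.2, 45.6]
ee_rot: [1.0, 0.024, -0.001, 0.001]
contact_force: [0.0, -0.5, -1.1]
gripper_width: 43.0
```

Emit:
move_arm([
  {"gripper": -1,"xyz": [0,0,0],"angular": [0,0,0]},
  {"gripper": -1,"xyz": [0,0,0],"angular": [0,0,0]},
  {"gripper": -1,"xyz": [0,0,0],"angular": [0,0,0]},
  {"gripper": -1,"xyz": [0,0,0],"angular": [0,0,0]},
  {"gripper": -1,"xyz": [0,0,0],"angular": [0,0,0]},
])

```text
clock: 20.98
position: [495.6, 129.0, 48.3]
ee_rot: [1.0, 0.024, 0.001, -0.0]
contact_force: [0.5, 0.3, -1.7]
gripper_width: 43.2
```

```bash
python3 - <<'E'
from h import *
goto(*gw(-110,-85),16,2.7)
E
```

```text
goto (np.float64(494.1261620645029), np.float64(129.71265105017187), 16, 2.7) from [495.6 129.   48.3] 2.7 -> xyz [-0.14, -0.08, 3.23] ang [0.0, 0.0, -0.0] rows>= 1
```

Emit:
move_arm([
  {"gripper": -1,"xyz": [-0.1,0,1.5],"angular": [0,0,0]},
  {"gripper": -1,"xyz": [-0.1,0,2.8],"angular": [0,0,0]},
  {"gripper": -1,"xyz": [-0.1,0,3.1],"angular": [0,0,0]},
  {"gripper": -1,"xyz": [-0.1,0,3.2],"angular": [0,0,0]},
  {"gripper": -1,"xyz": [-0.1,0,3.2],"angular": [0,0,0]},
  {"gripper": 0.5,"xyz": [-0.1,0,3.2],"angular": [0,0,0]},
  {"gripper": 0.5,"xyz": [-0.1,0,3.2],"angular": [0,0,0]},
  {"gripper": 0.5,"xyz": [-0.1,0,3.2],"angular": [0,0,0]},
])

```text
clock: 21.98
position: [494.4, 128.9, 15.5]
ee_rot: [1.0, 0.024, -0.0, 0.0]
contact_force: [-0.1, 0.1, 0.0]
gripper_width: 64.0
```

Emit:
move_arm([
  {"gripper": 0.5,"xyz": [0,0,-4],"angular": [0,0,0]},
  {"gripper": 0.5,"xyz": [0,0,-10],"angular": [0,0,0]},
  {"gripper": 0.5,"xyz": [0,0,-16],"angular": [0,0,0]},
  {"gripper": 0.5,"xyz": [-6,0,-22],"angular": [0,0,0]},
  {"gripper": 0.5,"xyz": [-12,0,-28],"angular": [0,0,0]},
  {"gripper": 0.5,"xyz": [-12,0,-28],"angular": [0,0,0]},
  {"gripper": 0.5,"xyz": [-12,0,-28],"angular": [0,0,0]},
  {"gripper": 0.5,"xyz": [-12,0,-28],"angular": [0,0,0]},
  {"gripper": 0.5,"xyz": [-12,0,-28],"angular": [0,0,0]},
])

```text
clock: 23.1
position: [374.5, 123.0, 294.2]
ee_rot: [1.0, 0.023, -0.001, 0.001]
contact_force: [0.0, -0.4, 0.2]
gripper_width: 64.0
```

```bash
python3 - <<'E'
from h import *
print(arm.read_state()['position'])
im,d,c=snap('wrist','w1.png')
cases(im,c,38,None,195)
goto(599.5,-334,140,-81.5)
E
```

```text
[374.54283677 123.04676664 294.18605741]
lid px [353. 332.] xy [88.  48.5] size [ 42.7 122.8] longaxis deg -63.8
lid px [183.  76.] xy [483.9 300.2] size [40.4 94.6] longaxis deg 2.3
lid px [317.  74.] xy [493.1 129.1] size [40.5 95.2] longaxis deg 2.6
lid px [250.  74.] xy [489.3 214.3] size [40.5 95.4] longaxis deg 2.7
goto (599.5, -334, 140, -81.5) from [374.6 123.1 294.2] 2.7 -> xyz [20.34, 46.7, 15.42] ang [0.0, 0.0, 1.469] rows>= 9
```

View pics/w1.png

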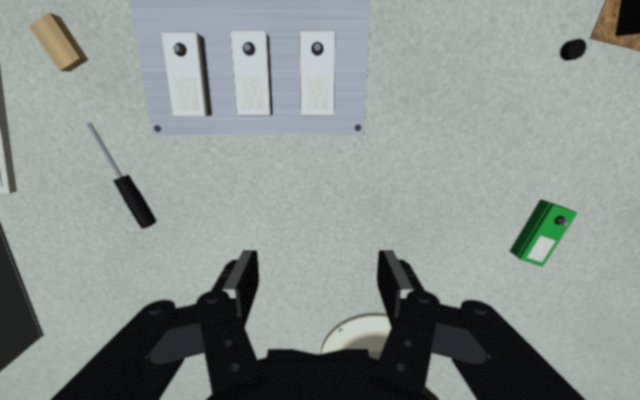

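All three cases sit on the plate with their pins (180,48), (248,47), (317,47) towards the bar. Now for the mallet.

Emit:
move_arm([
  {"gripper": 1,"xyz": [20.4,46.9,9.4],"angular": [0,0,1.469]},
  {"gripper": 1,"xyz": [20.4,46.9,9.4],"angular": [0,0,1.469]},
  {"gripper": 1,"xyz": [20.4,46.9,9.4],"angular": [0,0,1.469]},
  {"gripper": 1,"xyz": [20.4,46.9,9.4],"angular": [0,0,1.469]},
  {"gripper": 1,"xyz": [20.4,46.9,9.4],"angular": [0,0,1.469]},
  {"gripper": 1,"xyz": [20.4,46.9,9.4],"angular": [0,0,1.469]},
  {"gripper": 1,"xyz": [20.4,46.9,9.4],"angular": [0,0,1.469]},
  {"gripper": 1,"xyz": [20.4,46.9,9.4],"angular": [0,0,1.469]},
  {"gripper": 1,"xyz": [20.4,46.9,9.4],"angular": [0,0,1.469]},
  {"gripper": 1,"xyz": [20.4,46.9,9.4],"angular": [0,0,1.469]},
])

```text
clock: 24.4
position: [599.9, -337.5, 197.8]
ee_rot: [0.757, -0.654, -0.002, 0.001]
contact_force: [0.9, 1.3, -0.2]
gripper_width: 85.3
```

Emit:
move_arm([
  {"gripper": 1,"xyz": [0,0,0],"angular": [0,0,0]},
  {"gripper": 1,"xyz": [0,0,0],"angular": [0,0,0]},
  {"gripper": 1,"xyz": [0,0,0],"angular": [0,0,0]},
  {"gripper": 1,"xyz": [0,0,0],"angular": [0,0,0]},
  {"gripper": 1,"xyz": [0,0,0],"angular": [0,0,0]},
])

```text
clock: 25.02
position: [600.4, -335.4, 202.0]
ee_rot: [0.758, -0.652, 0.0, -0.0]
contact_force: [-0.3, 0.3, 0.2]
gripper_width: 85.4
```

```bash
python3 - <<'E'
from h import *
print(arm.read_state()['position'])
im,d,c=snap('wrist','w2.png')
import pickle; pickle.dump((d,c),open('w2.pkl','wb'))
goto(599.7,-336.4,100,-81.2)
W=world(c,d); m=(W[...,2]>48)&(W[...,2]<64)&(d>0)&(np.hypot(W[...,0]-600,W[...,1]+350)<110)
hsv=cv2.cvtColor(im,cv2.COLOR_BGR2HSV); m&=(hsv[...,1]>50)
rects(c,m,59,200,90000,'handle')
E
```

```text
[ 600.35989898 -335.35774722  201.98782732]
goto (599.7, -336.4, 100, -81.2) from [ 600.3 -335.4  201.9] -81.4 -> xyz [0.09, 0.08, 10.19] ang [0.0, 0.0, -0.004] rows>= 2
handle px [317. 158.] xy [ 604.8 -366.6] size [ 49.7 112.6] longaxis deg -81.4
```

View pics/w2.png

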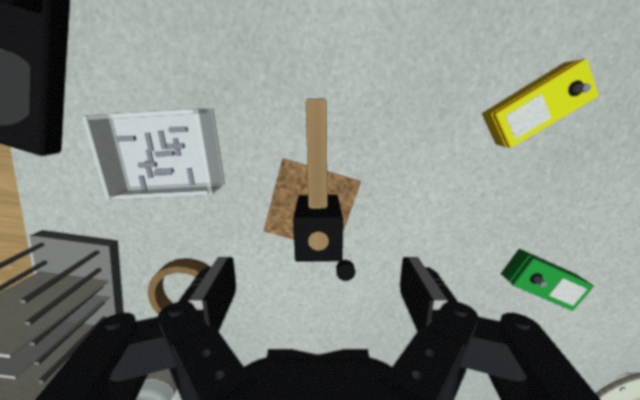

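The wrist view shows the handle at columns 307–327 between the jaws, the head at (318,230), and the mat corners at about (283,159), (360,180) and (265,232). The mallet isn't centred on the mat, so I'll work out both centres.

```bash
python3 - <<'E'
from h import *
import pickle
d,c=pickle.load(open('w2.pkl','rb')); im=cv2.imread('pics/w2.png'); hsv=cv2.cvtColor(im,cv2.COLOR_BGR2HSV)
P=lambda u,v,z:onplane(c,[[u,v]],z)[0].round(1)
a,b,e=P(283,159,4),P(360,180,4),P(265,232,4)
print('cork',a,b,e,'centre',(b+e)/2,'sides',np.linalg.norm(a-b),np.linalg.norm(a-e))
print('handle end/near head',P(316.5,98,59),P(317.5,207,59),'knob',P(318,240,84))
cork=((hsv[...,0]<20)&(hsv[...,1]>90)).astype(np.uint8); cork[:150]=0;cork[250:]=0;cork[:,:255]=0;cork[:,370:]=0;cork[:,300:335]=0
cork=cv2.morphologyEx(cork,cv2.MORPH_OPEN,np.ones((3,3)))
pts=cv2.findNonZero(cork)[:,0,:].astype(np.float32); 
r=cv2.minAreaRect(onplane(c,pts,4)[:,:2].astype(np.float32)); print('cork rect',r)
E
```

```text
cork [ 643.8 -349.8    4. ] [ 548.3 -338.3    4. ] [ 656.3 -252.     4. ] centre [ 602.3  -295.15    4.  ] sides 96.18991631143048 98.59558813658957
handle end/near head [ 614.  -422.1   59. ] [ 597.  -315.4   59. ] knob [ 592.6 -289.6   84. ]
cork rect ((602.9986572265625, -295.43096923828125), (96.30280303955078, 96.94636535644531), 82.03926086425781)
```

```bash
python3 - <<'E'
from h import *
goto(600.5,-337.3,27,-81.1)
E
```

```text
goto (600.5, -337.3, 27, -81.1) from [ 600.3 -335.4  201.9] -81.4 -> xyz [0.19, 0.01, 17.49] ang [0.0, 0.0, -0.006] rows>= 3
```

Emit:
move_arm([
  {"gripper": 1,"xyz": [0.2,0,6],"angular": [0,0,-0.006]},
  {"gripper": 1,"xyz": [0.2,0,12],"angular": [0,0,-0.006]},
  {"gripper": 1,"xyz": [0.2,0,17.5],"angular": [0,0,-0.006]},
  {"gripper": 1,"xyz": [0.2,0,17.5],"angular": [0,0,-0.006]},
  {"gripper": 1,"xyz": [0.2,0,17.5],"angular": [0,0,-0.006]},
  {"gripper": 1,"xyz": [0.2,0,17.5],"angular": [0,0,-0.006]},
])

```text
clock: 25.82
position: [602.8, -338.4, 30.3]
ee_rot: [0.76, -0.65, 0.003, -0.001]
contact_force: [0.3, 0.5, 0.6]
gripper_width: 85.4
```

Emit:
move_arm([
  {"gripper": -1,"xyz": [0,0,0],"angular": [0,0,0]},
  {"gripper": -1,"xyz": [0,0,0],"angular": [0,0,0]},
  {"gripper": -1,"xyz": [0,0,0],"angular": [0,0,0]},
  {"gripper": -1,"xyz": [0,0,0],"angular": [0,0,0]},
  {"gripper": -1,"xyz": [0,0,0],"angular": [0,0,0]},
  {"gripper": -1,"xyz": [0,0,0],"angular": [0,0,0]},
  {"gripper": -1,"xyz": [0,0,0],"angular": [0,0,0]},
  {"gripper": -1,"xyz": [0,0,0],"angular": [0,0,0]},
  {"gripper": -1,"xyz": [0,0,0],"angular": [0,0,0]},
])

```text
clock: 26.95
position: [600.7, -337.7, 26.9]
ee_rot: [0.76, -0.65, 0.0, 0.0]
contact_force: [-0.3, -0.3, 2.7]
gripper_width: 19.2
```

Emit:
move_arm([
  {"gripper": -1,"xyz": [0,0,-2],"angular": [0,0,0]},
  {"gripper": -1,"xyz": [0,0,-6],"angular": [0,0,0]},
  {"gripper": -1,"xyz": [0,0,-11],"angular": [0,0,0]},
  {"gripper": -1,"xyz": [0,0,-11],"angular": [0,0,0]},
  {"gripper": -1,"xyz": [0,0,-11],"angular": [0,0,0]},
  {"gripper": -1,"xyz": [0,0,-11],"angular": [0,0,0]},
])

```text
clock: 27.7
position: [599.4, -337.0, 134.5]
ee_rot: [0.76, -0.65, -0.002, 0.001]
contact_force: [0.1, 1.0, -3.5]
gripper_width: 19.5
```

```bash
python3 - <<'E'
from h import *
goto(473.8,128.1,135,-177.3)
E
```

```text
goto (473.8, 128.1, 135, -177.3) from [ 599.4 -337.   134.5] -81.1 -> xyz [-47.89, 5.25, -0.05] ang [-0.0, -0.0, 1.678] rows>= 9
```

Emit:
move_arm([
  {"gripper": -1,"xyz": [-5,0.5,0],"angular": [0,0,0.17]},
  {"gripper": -1,"xyz": [-10,1.1,0],"angular": [0,0,0.34]},
  {"gripper": -1,"xyz": [-15,1.6,0],"angular": [0,0,0.51]},
  {"gripper": -1,"xyz": [-20,2.1,0],"angular": [0,0,0.68]},
  {"gripper": -1,"xyz": [-25,2.7,0],"angular": [0,0,0.85]},
  {"gripper": -1,"xyz": [-30,3.2,0],"angular": [0,0,1.02]},
  {"gripper": -1,"xyz": [-35,3.8,0],"angular": [0,0,1.19]},
  {"gripper": -1,"xyz": [-40,4.3,0],"angular": [0,0,1.36]},
  {"gripper": -1,"xyz": [-45,4.8,0],"angular": [0,0,1.53]},
  {"gripper": -1,"xyz": [-47.9,5.2,0],"angular": [0,0,1.678]},
])

```text
clock: 28.95
position: [473.9, 129.2, 135.7]
ee_rot: [-0.022, 1.0, -0.001, -0.001]
contact_force: [0.6, 0.6, -2.8]
gripper_width: 19.2
```

Emit:
move_arm([
  {"gripper": -1,"xyz": [0,0,0],"angular": [0,0,0]},
  {"gripper": -1,"xyz": [0,0,0],"angular": [0,0,0]},
  {"gripper": -1,"xyz": [0,0,0],"angular": [0,0,0]},
  {"gripper": -1,"xyz": [0,0,0],"angular": [0,0,0]},
  {"gripper": -1,"xyz": [0,0,0],"angular": [0,0,0]},
])

```text
clock: 29.58
position: [475.4, 127.1, 136.6]
ee_rot: [-0.023, 1.0, -0.0, -0.0]
contact_force: [0.4, -0.3, -4.1]
gripper_width: 19.3
```

```bash
python3 - <<'E'
from h import *
goto(473.8,128.1,63,-177.3)
im,d,c=snap('top','top3.png')
toplids(im,c,(165,150,275,245),38,12,136)
w,dw,cw=snap('wrist','w3.png')
E
```

```text
goto (473.8, 128.1, 63, -177.3) from [475.4 127.1 136.6] -177.3 -> xyz [0.16, 0.11, 7.36] ang [0.0, 0.0, -0.0] rows>= 2
```

View pics/w3.png

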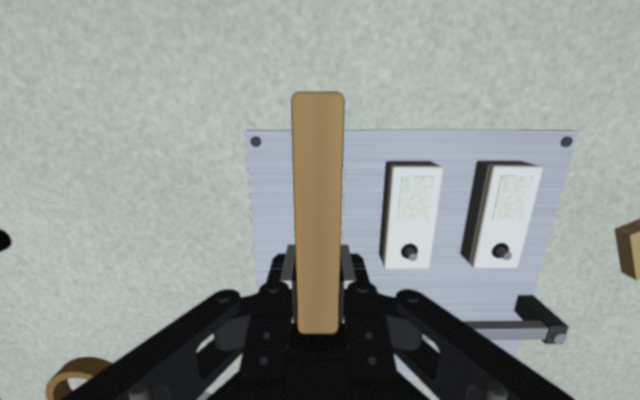

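Wrist view: the mallet is straight in the jaws. Cases B (412,215) and A (505,215) are in place with pins up, and C lies hidden beneath the handle. Now I'll strike C's pin.

Emit:
move_arm([
  {"gripper": -1,"xyz": [0.1,0.1,4],"angular": [0,0,0]},
  {"gripper": -1,"xyz": [0.1,0.1,5.5],"angular": [0,0,0]},
  {"gripper": -1,"xyz": [0.1,0.1,6.4],"angular": [0,0,0]},
  {"gripper": -1,"xyz": [0.1,0.1,7.2],"angular": [0,0,0]},
  {"gripper": -1,"xyz": [0.1,0.1,7.6],"angular": [0,0,0]},
  {"gripper": -1,"xyz": [0.1,0.1,7.7],"angular": [0,0,0]},
  {"gripper": -1,"xyz": [0.1,0.1,7.7],"angular": [0,0,0]},
])

```text
clock: 30.55
position: [473.6, 128.2, 62.2]
ee_rot: [-0.024, 1.0, -0.0, -0.0]
contact_force: [-11.3, -1.7, 17.3]
gripper_width: 19.3
```

Emit:
move_arm([
  {"gripper": -1,"xyz": [0,0,-5],"angular": [0,0,0]},
  {"gripper": -1,"xyz": [0,4,-5],"angular": [0,0,0]},
  {"gripper": -1,"xyz": [0,8.5,-5],"angular": [0,0,0]},
  {"gripper": -1,"xyz": [0,8.5,-5],"angular": [0,0,0]},
  {"gripper": -1,"xyz": [0,8.5,-4],"angular": [0,0,0]},
  {"gripper": -1,"xyz": [0,8.5,-2.2],"angular": [0,0,0]},
  {"gripper": -1,"xyz": [0,8.5,-1.3],"angular": [0,0,0]},
  {"gripper": -1,"xyz": [0,8.5,-0.5],"angular": [0,0,0]},
  {"gripper": -1,"xyz": [0,8.5,0],"angular": [0,0,0]},
  {"gripper": -1,"xyz": [0,8.5,0],"angular": [0,0,0]},
])

```text
clock: 31.8
position: [468.8, 212.1, 61.5]
ee_rot: [-0.024, 1.0, -0.001, -0.001]
contact_force: [-11.0, -3.4, 16.2]
gripper_width: 19.1
```

Emit:
move_arm([
  {"gripper": -1,"xyz": [0,0,0],"angular": [0,0,0]},
  {"gripper": -1,"xyz": [0,0,-5],"angular": [0,0,0]},
  {"gripper": -1,"xyz": [0,4,-5],"angular": [0,0,0]},
  {"gripper": -1,"xyz": [0.1,8.5,-5],"angular": [0,0,0]},
  {"gripper": -1,"xyz": [0.1,8.5,-5],"angular": [0,0,0]},
  {"gripper": -1,"xyz": [0.1,8.5,-5],"angular": [0,0,0]},
  {"gripper": -1,"xyz": [0.1,8.5,-5],"angular": [0,0,0]},
  {"gripper": -1,"xyz": [0.1,8.5,-5],"angular": [0,0,0]},
])

```text
clock: 32.8
position: [465.3, 297.5, 109.6]
ee_rot: [-0.023, 1.0, -0.0, -0.0]
contact_force: [-0.3, 0.1, -2.5]
gripper_width: 19.2
```

```bash
python3 - <<'E'
from h import *
goto(465.6,298.9,63,-177.3)
w,dw,cw=snap('wrist','w4.png')
E
```

```text
goto (465.6, 298.9, 63, -177.3) from [465.3 297.5 109.6] -177.3 -> xyz [-0.04, 0.14, 4.66] ang [0.0, 0.0, -0.0] rows>= 1
```

View pics/w4.png

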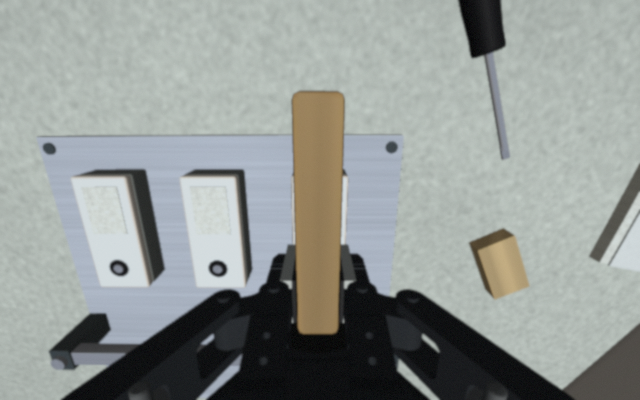

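The pins of C (119,268) and B (218,268) now look seated. Striking A.

Emit:
move_arm([
  {"gripper": -1,"xyz": [0,0.1,1],"angular": [0,0,0]},
  {"gripper": -1,"xyz": [0,0.1,2.8],"angular": [0,0,0]},
  {"gripper": -1,"xyz": [0,0.1,3.7],"angular": [0,0,0]},
  {"gripper": -1,"xyz": [0,0.1,4.5],"angular": [0,0,0]},
  {"gripper": -1,"xyz": [0,0.1,4.9],"angular": [0,0,0]},
  {"gripper": -1,"xyz": [0,0.1,5],"angular": [0,0,0]},
  {"gripper": -1,"xyz": [0,0.1,5],"angular": [0,0,0]},
])

```text
clock: 33.72
position: [464.4, 298.8, 61.6]
ee_rot: [-0.024, 1.0, -0.001, -0.0]
contact_force: [-8.6, -3.4, 12.7]
gripper_width: 19.2
```

Emit:
move_arm([
  {"gripper": -1,"xyz": [0,0,-5],"angular": [0,0,0]},
  {"gripper": -1,"xyz": [0,0,-10],"angular": [0,0,0]},
  {"gripper": -1,"xyz": [0,-6,-12],"angular": [0,0,0]},
  {"gripper": -1,"xyz": [0,-12,-12],"angular": [0,0,0]},
  {"gripper": -1,"xyz": [0,-18,-12],"angular": [0,0,0]},
  {"gripper": -1,"xyz": [0,-24,-12],"angular": [0,0,0]},
  {"gripper": -1,"xyz": [0,-26,-12],"angular": [0,0,0]},
  {"gripper": -1,"xyz": [0,-26,-12],"angular": [0,0,0]},
  {"gripper": -1,"xyz": [0,-26,-12],"angular": [0,0,0]},
  {"gripper": -1,"xyz": [0,-26,-12],"angular": [0,0,0]},
])

```text
clock: 34.98
position: [477.7, 40.6, 179.6]
ee_rot: [-0.025, 1.0, 0.0, 0.0]
contact_force: [0.9, -1.0, -2.5]
gripper_width: 19.1
```

```bash
python3 - <<'E'
from h import *
print(arm.read_state()['position'])
w,dw,cw=snap('wrist','w5.png')
L=cases(w,cw,38,None,195)
W=world(cw,dw)
hsv=cv2.cvtColor(w,cv2.COLOR_BGR2HSV)
for x,y,a in L:
    a=np.radians(2.7); p=np.array([x,y])+30*np.array([np.cos(a),np.sin(a)])
    u,v=proj(cw,[[*p,40]])[0].astype(int)
    if 8<u<630 and 8<v<390:
        z=W[v-8:v+9,u-8:u+9,2]; print('gauge',wg(x,y).round(1),'pin px',(u,v),'z max/95%',z.max().round(1),np.percentile(z,95).round(1),'med',np.median(z).round(1))
goto(610.5,-344,138,-81.1)
tiles=[cv2.resize(w[60:330,200:640],(640,392))]
cv2.imwrite('pics/w5c.png',tiles[0])
E
```

```text
[477.74183603  40.55638113 179.59325262]
lid px [562. 207.] xy [483.9 300.4] size [42.7 97.5] longaxis deg 2.4
lid px [494. 211.] xy [492.4 229.2] size [ 71.5 107.2] longaxis deg 2.9
lid px [401. 208.] xy [493.4 129.6] size [42.4 99. ] longaxis deg 3.0
gauge [-112.1   86. ] pin px (np.int64(556), np.int64(233)) z max/95% 41.4 40.5 med 39.0
gauge [-107.    14.5] pin px (np.int64(490), np.int64(237)) z max/95% 322.5 39.8 med 38.4
gauge [-110.7  -85.1] pin px (np.int64(399), np.int64(234)) z max/95% 41.2 40.5 med 38.9
goto (610.5, -344, 138, -81.1) from [477.7  40.6 179.6] -177.2 -> xyz [-11.37, -39.06, 4.16] ang [-0.0, 0.0, -1.677] rows>= 9
```

View pics/w5c.png

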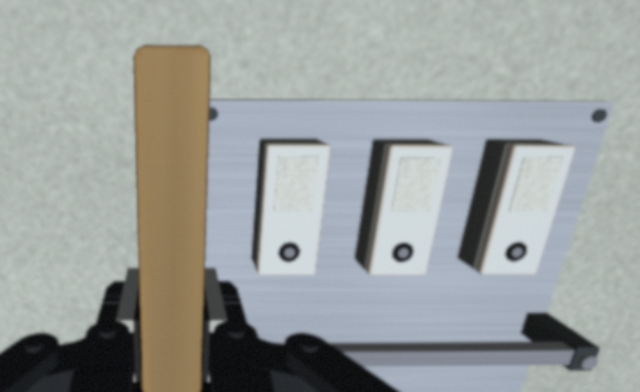

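All three pins now look alike, with heads just above the lid (about 41 mm high against 40 expected). Returning the mallet to the middle of the mat.

Emit:
move_arm([
  {"gripper": -1,"xyz": [-1.1,-3.9,0.4],"angular": [0,0,-0.17]},
  {"gripper": -1,"xyz": [-2.3,-7.8,0.8],"angular": [0,0,-0.34]},
  {"gripper": -1,"xyz": [-3.4,-11.7,1.2],"angular": [0,0,-0.51]},
  {"gripper": -1,"xyz": [-4.5,-15.6,1.6],"angular": [0,0,-0.68]},
  {"gripper": -1,"xyz": [-5.7,-19.5,2],"angular": [0,0,-0.85]},
  {"gripper": -1,"xyz": [-6.8,-23.4,2.4],"angular": [0,0,-1.02]},
  {"gripper": -1,"xyz": [-8,-27.3,2.9],"angular": [0,0,-1.19]},
  {"gripper": -1,"xyz": [-9.1,-31.2,3.3],"angular": [0,0,-1.36]},
  {"gripper": -1,"xyz": [-10.2,-35.1,3.7],"angular": [0,0,-1.53]},
  {"gripper": -1,"xyz": [-11.4,-39.1,4.2],"angular": [0,0,-1.677]},
])

```text
clock: 36.28
position: [611.3, -346.0, 137.1]
ee_rot: [0.762, -0.648, 0.0, 0.0]
contact_force: [0.4, 0.2, -2.5]
gripper_width: 19.3
```

Emit:
move_arm([
  {"gripper": -1,"xyz": [0,0,0],"angular": [0,0,0]},
  {"gripper": -1,"xyz": [0,0,4],"angular": [0,0,0]},
  {"gripper": -1,"xyz": [0,0,8],"angular": [0,0,0]},
  {"gripper": -1,"xyz": [0,0,8],"angular": [0,0,0]},
  {"gripper": -1,"xyz": [0,0,8],"angular": [0,0,0]},
  {"gripper": -1,"xyz": [0,0,8],"angular": [0,0,0]},
  {"gripper": -1,"xyz": [0,0,8],"angular": [0,0,0]},
])

```text
clock: 37.15
position: [611.0, -345.6, 59.5]
ee_rot: [0.759, -0.651, 0.001, -0.001]
contact_force: [-0.3, 0.0, -2.3]
gripper_width: 19.3
```

```bash
python3 - <<'E'
from h import *
goto(610.5,-344,27.5,-81.1)
E
```

```text
goto (610.5, -344, 27.5, -81.1) from [ 611.  -345.6   59.5] -81.2 -> xyz [-0.17, 0.02, 3.2] ang [0.0, 0.0, -0.001] rows>= 1
```

Emit:
move_arm([
  {"gripper": -1,"xyz": [-0.1,0,1.5],"angular": [0,0,0]},
  {"gripper": -1,"xyz": [-0.2,0,2.6],"angular": [0,0,0]},
  {"gripper": -1,"xyz": [-0.2,0,3.1],"angular": [0,0,0]},
  {"gripper": -1,"xyz": [-0.2,0,3.2],"angular": [0,0,0]},
  {"gripper": -1,"xyz": [-0.2,0,3.2],"angular": [0,0,0]},
])

```text
clock: 37.78
position: [608.7, -343.2, 26.4]
ee_rot: [0.76, -0.65, -0.001, 0.001]
contact_force: [-4.0, 2.5, 4.6]
gripper_width: 19.1
```

Emit:
move_arm([
  {"gripper": -0.4,"xyz": [0,0,0],"angular": [0,0,0]},
  {"gripper": 0.5,"xyz": [0,0,0],"angular": [0,0,0]},
  {"gripper": 0.5,"xyz": [0,0,0],"angular": [0,0,0]},
  {"gripper": 0.5,"xyz": [0,0,0],"angular": [0,0,0]},
  {"gripper": 0.5,"xyz": [0,0,-5],"angular": [0,0,0]},
  {"gripper": 0.5,"xyz": [0,0,-11],"angular": [0,0,0]},
  {"gripper": 0.5,"xyz": [0,0,-17],"angular": [0,0,0]},
  {"gripper": 0.5,"xyz": [0,0,-17],"angular": [0,0,0]},
  {"gripper": 0.5,"xyz": [0,0,-17],"angular": [0,0,0]},
  {"gripper": 0.5,"xyz": [0,0,-17],"angular": [0,0,0]},
])

```text
clock: 39.02
position: [608.9, -343.1, 193.4]
ee_rot: [0.759, -0.651, -0.002, 0.001]
contact_force: [-0.4, 0.1, 0.1]
gripper_width: 63.7
```

```bash
python3 - <<'E'
from h import *
import pickle
w,d,c=snap('wrist','w6.png'); pickle.dump((d,c),open('w6.pkl','wb'))
im,dt,ct=snap('top','top4.png'); pickle.dump((dt,ct),open('t4.pkl','wb'))
print(arm.read_state()['position'])
toplids(im,ct,(165,150,275,245),38,12,136)
W=world(c,d);m=(d>0)&(np.hypot(W[...,0]-603,W[...,1]+294)<45)&(W[...,2]>70)&(W[...,2]<110)
print('head top z',np.percentile(W[m][:,2],[5,50,95]))
goto(*gw(-196,0)+0,230,-177.3);goto(*gw(-196,0),230,2.7)
E
```

```text
[ 609.14940028 -343.26665933  193.66961658]
lid px [217. 216.] xy [490.1 214.4] size [37.6 92.3] longaxis deg 2.5
lid px [189. 217.] xy [486.9 299.9] size [40.6 95.3] longaxis deg 3.0
lid px [244. 215.] xy [494.8 130.2] size [37.7 98.1] longaxis deg 2.1
head top z [76.91090573 84.1693235  85.43593148]
goto (np.float64(404.21758450745386), np.float64(210.56713566091005), 230, -177.3) from [ 609.1 -343.3  193.7] -81.2 -> xyz [-57.87, 11.76, -3.63] ang [-0.0, -0.0, 1.678] rows>= 10
goto (np.float64(404.21758450745386), np.float64(210.56713566091005), 230, 2.7) from [ 609.1 -343.3  193.7] -81.2 -> xyz [-57.87, 11.76, -3.63] ang [0.0, 0.0, -1.464] rows>= 10
```

View pics/w6.png

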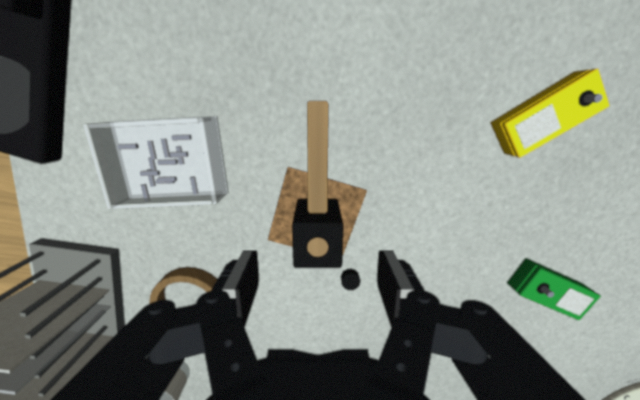

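The mallet stands with its knob at (317,247) and handle end at (317,101). The mat corners are (288,167), (366,189) and (269,240). Checking the centring.

```bash
python3 - <<'E'
from h import *
import pickle
d,c=pickle.load(open('w6.pkl','rb'))
P=lambda u,v,z:onplane(c,[[u,v]],z)[0].round(1)
a,b,e=P(288,167,4),P(366,189,4),P(269,240,4)
print('cork centre',(b+e)/2,'sides',np.linalg.norm(a-b),np.linalg.norm(a-e))
k,h=P(317,247,84),P(317,101,59); print('knob',k,'handle end',h,'axis from end',h[:2]+135*np.array([-.153,.988]))
E
```

```text
cork centre [ 602.35 -295.6     4.  ] sides 96.37530804101227 98.00045918259774
knob [ 600.9 -293.7   84. ] handle end [ 621.5 -426.9   59. ] axis from end [ 600.845 -293.52 ]
```

```bash
python3 - <<'E'
from h import *
for p in ((483.9,300.2),(489.3,214.3),(493.1,129.1)): print(wg(*p).round(1))
goto(*gw(-188,-85),120,2.7)
E
```

```text
[-112.2   85.8]
[-110.8   -0.3]
[-111.1  -85.6]
goto (np.float64(416.21275181746927), np.float64(126.03834789481974), 120, 2.7) from [ 609.1 -343.3  193.7] -81.2 -> xyz [-49.33, 11.87, 7.37] ang [0.0, 0.0, -1.464] rows>= 9
```

Emit:
move_arm([
  {"gripper": -0.3,"xyz": [-5,1.2,0],"angular": [0,0,-0.15]},
  {"gripper": -0.3,"xyz": [-49.3,11.9,7.4],"angular": [0,0,-1.464]},
  {"gripper": -0.3,"xyz": [-49.3,11.9,7.4],"angular": [0,0,-1.464]},
  {"gripper": -0.3,"xyz": [-49.3,11.9,7.4],"angular": [0,0,-1.464]},
  {"gripper": -0.3,"xyz": [-49.3,11.9,7.4],"angular": [0,0,-1.464]},
  {"gripper": -0.3,"xyz": [-49.3,11.9,7.4],"angular": [0,0,-1.464]},
  {"gripper": -0.3,"xyz": [-49.3,11.9,7.4],"angular": [0,0,-1.464]},
  {"gripper": -0.3,"xyz": [-49.3,11.9,7.4],"angular": [0,0,-1.464]},
  {"gripper": -0.3,"xyz": [-49.3,11.9,7.4],"angular": [0,0,-1.464]},
  {"gripper": -0.3,"xyz": [-49.3,11.9,7.4],"angular": [0,0,-1.464]},
])

```text
clock: 40.38
position: [415.8, 126.5, 121.1]
ee_rot: [1.0, 0.025, -0.001, 0.0]
contact_force: [-0.6, -0.7, 0.1]
gripper_width: 30.2
```

Emit:
move_arm([
  {"gripper": -0.3,"xyz": [0,0,0],"angular": [0,0,0]},
  {"gripper": -0.3,"xyz": [0,0,0],"angular": [0,0,0]},
  {"gripper": -0.3,"xyz": [0,0,0],"angular": [0,0,0]},
  {"gripper": -0.3,"xyz": [0,0,0],"angular": [0,0,0]},
  {"gripper": -0.3,"xyz": [0,0,0],"angular": [0,0,0]},
])

```text
clock: 41.0
position: [416.6, 125.2, 121.7]
ee_rot: [1.0, 0.023, 0.0, -0.0]
contact_force: [-0.1, 0.6, -0.8]
gripper_width: 30.0
```

```bash
python3 - <<'E'
from h import *
goto(*gw(-188,-85.5),15,2.7)
E
```

```text
goto (np.float64(416.2363050428241), np.float64(125.53890295733875), 15, 2.7) from [416.6 125.2 121.7] 2.7 -> xyz [-0.04, -0.04, 10.67] ang [0.0, 0.0, -0.0] rows>= 2
```

Emit:
move_arm([
  {"gripper": -0.3,"xyz": [0,0,5.5],"angular": [0,0,0]},
  {"gripper": -0.3,"xyz": [0,0,10.7],"angular": [0,0,0]},
  {"gripper": -0.3,"xyz": [0,0,10.7],"angular": [0,0,0]},
  {"gripper": -0.3,"xyz": [0,0,10.7],"angular": [0,0,0]},
  {"gripper": -0.3,"xyz": [1,0,10.7],"angular": [0,0,0]},
  {"gripper": -0.3,"xyz": [2,0,10.7],"angular": [0,0,0]},
  {"gripper": -0.3,"xyz": [3,0,10.7],"angular": [0,0,0]},
  {"gripper": -0.3,"xyz": [4,0,10.7],"angular": [0,0,0]},
  {"gripper": -0.3,"xyz": [5,0,10.7],"angular": [0,0,0]},
])

```text
clock: 42.12
position: [467.1, 127.7, 14.7]
ee_rot: [1.0, 0.023, -0.0, 0.0]
contact_force: [-2.4, 0.2, 2.2]
gripper_width: 29.7
```

Emit:
move_arm([
  {"gripper": -0.3,"xyz": [1,0,0],"angular": [0,0,0]},
  {"gripper": -0.3,"xyz": [2,0,0],"angular": [0,0,0]},
  {"gripper": -0.3,"xyz": [3,0,0],"angular": [0,0,0]},
  {"gripper": -0.3,"xyz": [4,0,0],"angular": [0,0,0]},
  {"gripper": -0.3,"xyz": [5,0,0],"angular": [0,0,0]},
])

```text
clock: 42.75
position: [517.2, 130.2, 14.5]
ee_rot: [1.0, 0.024, 0.0, -0.0]
contact_force: [-1.2, 0.4, -0.3]
gripper_width: 30.0
```

```bash
python3 - <<'E'
from h import *
s=arm.read_state();print(s['position'],wg(*s['position'][:2]),s['contact_force'])
im,dt,ct=snap('top','top5.png')
toplids(im,ct,(165,150,275,245),38,12,136)
cv2.imwrite('pics/top5c.png',cv2.resize(im[140:255,155:285],None,fx=5,fy=5,interpolation=cv2.INTER_CUBIC))
E
```

```text
[517.22841324 130.22124249  14.53371066] [-86.89943727 -85.58023822] [-1.18443132  0.40304086 -0.33876949]
```

View pics/top5c.png

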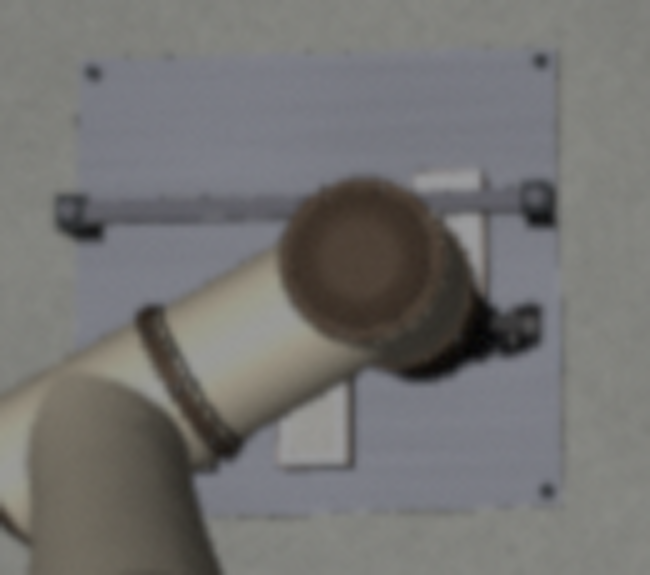

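The front of case C (448,172 in the crop) has slid under the bar. Pushing on by 38 mm, then backing off.

Emit:
move_arm([
  {"gripper": -0.3,"xyz": [1,0,0],"angular": [0,0,0]},
  {"gripper": -0.3,"xyz": [2,0,0],"angular": [0,0,0]},
  {"gripper": -0.3,"xyz": [3,0,0],"angular": [0,0,0]},
  {"gripper": -0.3,"xyz": [3.8,0,0],"angular": [0,0,0]},
  {"gripper": -0.3,"xyz": [3.8,0,0],"angular": [0,0,0]},
])

```text
clock: 43.42
position: [555.4, 132.1, 14.7]
ee_rot: [1.0, 0.024, 0.001, -0.0]
contact_force: [-0.0, -0.1, 0.0]
gripper_width: 29.7
```

Emit:
move_arm([
  {"gripper": -0.3,"xyz": [-3,0,0],"angular": [0,0,0]},
  {"gripper": -0.3,"xyz": [-8,0,0],"angular": [0,0,0]},
  {"gripper": -0.3,"xyz": [-12,0,-2],"angular": [0,0,0]},
  {"gripper": -0.3,"xyz": [-14,0,-8],"angular": [0,0,0]},
  {"gripper": -0.3,"xyz": [-14,-4,-8],"angular": [0,0,0]},
  {"gripper": -0.3,"xyz": [-14,-8.5,-8],"angular": [0,0,0]},
  {"gripper": -0.3,"xyz": [-14,-8.5,-8],"angular": [0,0,0]},
  {"gripper": -0.3,"xyz": [-14,-8.5,-8],"angular": [0,0,0]},
  {"gripper": -0.3,"xyz": [-14,-8.5,-8],"angular": [0,0,0]},
])

```text
clock: 44.55
position: [410.3, 209.3, 94.5]
ee_rot: [1.0, 0.023, -0.0, 0.0]
contact_force: [-0.2, 0.8, -0.5]
gripper_width: 29.7
```

```bash
python3 - <<'E'
from h import *
s=arm.read_state();print(s['position'],wg(*s['position'][:2]))
w,d,c=snap('wrist','w7.png'); 
goto(*gw(-188,-0.3),15,2.7)
E
```

```text
[410.3369918  209.33513718  94.46771017] [-189.94542109   -1.51889437]
goto (np.float64(412.22283544236257), np.float64(210.64432030409858), 15, 2.7) from [410.4 209.3  94.5] 2.6 -> xyz [0.18, -0.12, 7.95] ang [0.0, 0.0, -0.001] rows>= 2
```

View pics/w7.png

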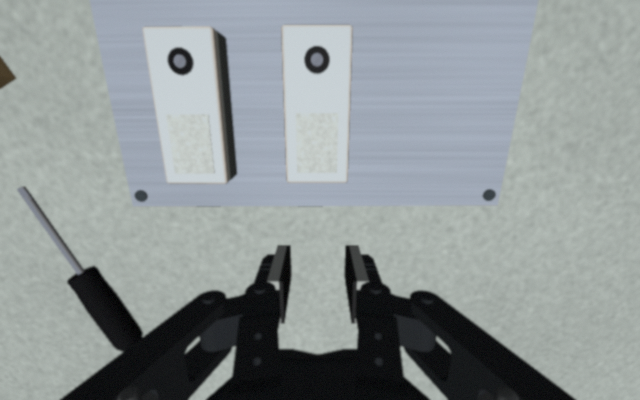

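Cases B (317,105) and A (190,105) are still in line. Pushing B.

Emit:
move_arm([
  {"gripper": -0.3,"xyz": [0.2,-0.1,5],"angular": [0,0,0]},
  {"gripper": -0.3,"xyz": [0.2,-0.1,8],"angular": [0,0,0]},
  {"gripper": -0.3,"xyz": [0.2,-0.1,8],"angular": [0,0,0]},
  {"gripper": -0.3,"xyz": [1,-0.1,8],"angular": [0,0,0]},
  {"gripper": -0.3,"xyz": [2,-0.1,8],"angular": [0,0,0]},
  {"gripper": -0.3,"xyz": [3,-0.1,8],"angular": [0,0,0]},
  {"gripper": -0.3,"xyz": [4,-0.1,8],"angular": [0,0,0]},
  {"gripper": -0.3,"xyz": [5,-0.1,8],"angular": [0,0,0]},
  {"gripper": -0.3,"xyz": [6,-0.1,8],"angular": [0,0,0]},
  {"gripper": -0.3,"xyz": [7,-0.1,8],"angular": [0,0,0]},
])

```text
clock: 45.85
position: [481.0, 214.5, 14.6]
ee_rot: [1.0, 0.024, -0.0, 0.0]
contact_force: [-1.8, 0.7, 1.0]
gripper_width: 29.9
```

Emit:
move_arm([
  {"gripper": -0.3,"xyz": [1,0,0],"angular": [0,0,0]},
  {"gripper": -0.3,"xyz": [2,0,0],"angular": [0,0,0]},
  {"gripper": -0.3,"xyz": [3,0,0],"angular": [0,0,0]},
  {"gripper": -0.3,"xyz": [4,0,0],"angular": [0,0,0]},
  {"gripper": -0.3,"xyz": [5,0,0],"angular": [0,0,0]},
  {"gripper": -0.3,"xyz": [6,0,0],"angular": [0,0,0]},
  {"gripper": -0.3,"xyz": [7,0,0],"angular": [0,0,0]},
  {"gripper": -0.3,"xyz": [7,0,0],"angular": [0,0,0]},
  {"gripper": -0.3,"xyz": [7,0,0],"angular": [0,0,0]},
])

```text
clock: 46.98
position: [550.6, 218.0, 14.6]
ee_rot: [1.0, 0.024, 0.0, -0.0]
contact_force: [-0.4, -0.5, -0.4]
gripper_width: 29.9
```

Emit:
move_arm([
  {"gripper": -0.3,"xyz": [-3,0,0],"angular": [0,0,0]},
  {"gripper": -0.3,"xyz": [-8,0,0],"angular": [0,0,0]},
  {"gripper": -0.3,"xyz": [-12,0,-2],"angular": [0,0,0]},
  {"gripper": -0.3,"xyz": [-14,0,-8],"angular": [0,0,0]},
  {"gripper": -0.3,"xyz": [-14,-4,-8],"angular": [0,0,0]},
  {"gripper": -0.3,"xyz": [-14,-8.6,-8],"angular": [0,0,0]},
  {"gripper": -0.3,"xyz": [-14,-8.6,-8],"angular": [0,0,0]},
  {"gripper": -0.3,"xyz": [-14,-8.6,-8],"angular": [0,0,0]},
  {"gripper": -0.3,"xyz": [-14,-8.6,-8],"angular": [0,0,0]},
])

```text
clock: 48.1
position: [406.2, 296.1, 94.4]
ee_rot: [1.0, 0.023, -0.0, 0.0]
contact_force: [0.3, 0.3, 0.7]
gripper_width: 29.9
```

```bash
python3 - <<'E'
from h import *
goto(*gw(-188,85.8),15,2.7)
w,d,c=snap('wrist','w8.png'); cases(w,c,38,(100,0,600,240),195)
E
```

```text
goto (np.float64(408.1669700362623), np.float64(296.6487385383242), 15, 2.7) from [406.2 296.1  94.4] 2.7 -> xyz [0.2, -0.05, 7.94] ang [0.0, 0.0, -0.001] rows>= 2
lid px [318. 110.] xy [484.1 299.8] size [41.3 96.8] longaxis deg 2.5
```

Emit:
move_arm([
  {"gripper": -0.3,"xyz": [0.2,0,5],"angular": [0,0,0]},
  {"gripper": -0.3,"xyz": [0.2,0,8],"angular": [0,0,0]},
  {"gripper": -0.3,"xyz": [0.2,0,8],"angular": [0,0,0]},
  {"gripper": -0.3,"xyz": [1,0,8],"angular": [0,0,0]},
  {"gripper": -0.3,"xyz": [2,0,8],"angular": [0,0,0]},
  {"gripper": -0.3,"xyz": [3,0,8],"angular": [0,0,0]},
  {"gripper": -0.3,"xyz": [4,0,8],"angular": [0,0,0]},
  {"gripper": -0.3,"xyz": [5,0,8],"angular": [0,0,0]},
  {"gripper": -0.3,"xyz": [6,0,8],"angular": [0,0,0]},
  {"gripper": -0.3,"xyz": [7,0,8],"angular": [0,0,0]},
])

```text
clock: 49.4
position: [477.0, 300.4, 14.6]
ee_rot: [1.0, 0.024, -0.0, 0.0]
contact_force: [-2.9, 0.6, 2.4]
gripper_width: 30.2
```

Emit:
move_arm([
  {"gripper": -0.3,"xyz": [1,0,0],"angular": [0,0,0]},
  {"gripper": -0.3,"xyz": [2,0,0],"angular": [0,0,0]},
  {"gripper": -0.3,"xyz": [3,0,0],"angular": [0,0,0]},
  {"gripper": -0.3,"xyz": [4,0,0],"angular": [0,0,0]},
  {"gripper": -0.3,"xyz": [5,0,0],"angular": [0,0,0]},
  {"gripper": -0.3,"xyz": [6,0,0],"angular": [0,0,0]},
  {"gripper": -0.3,"xyz": [7,0,0],"angular": [0,0,0]},
  {"gripper": -0.3,"xyz": [7,0,0],"angular": [0,0,0]},
  {"gripper": -0.3,"xyz": [7,0,0],"angular": [0,0,0]},
])

```text
clock: 50.52
position: [546.6, 303.8, 14.6]
ee_rot: [1.0, 0.024, 0.0, -0.0]
contact_force: [0.5, 0.2, -0.1]
gripper_width: 29.5
```

Emit:
move_arm([
  {"gripper": -0.3,"xyz": [-3,0,0],"angular": [0,0,0]},
  {"gripper": -0.3,"xyz": [-8,0,0],"angular": [0,0,0]},
  {"gripper": -0.3,"xyz": [-8,0,-6],"angular": [0,0,0]},
  {"gripper": -0.3,"xyz": [-8,0,-12],"angular": [0,0,0]},
  {"gripper": -0.3,"xyz": [-8,4,-18],"angular": [0,0,0]},
  {"gripper": -0.3,"xyz": [-8,8,-24],"angular": [0,0,0]},
  {"gripper": -0.3,"xyz": [-8,8,-26],"angular": [0,0,0]},
  {"gripper": -0.3,"xyz": [-8,8,-26],"angular": [0,0,0]},
  {"gripper": -0.3,"xyz": [-8,8,-26],"angular": [0,0,0]},
])

```text
clock: 51.65
position: [469.5, 219.9, 274.1]
ee_rot: [1.0, 0.024, -0.0, -0.0]
contact_force: [0.9, 1.1, 0.4]
gripper_width: 29.8
```

```bash
python3 - <<'E'
from h import *
w,d,c=snap('wrist','w9.png'); W=world(c,d)
for gy in (-85.5,0,86):
    pts=[(*gw(x,gy),38) for x in range(-60,80,2)]
    uv=proj(c,pts).astype(int); hsv=cv2.cvtColor(w,cv2.COLOR_BGR2HSV)
    vis=[(x,int(hsv[v,u,2]),int(hsv[v,u,1])) for x,(u,v) in zip(range(-60,80,2),uv) if 0<=u<640 and 0<=v<400]
    lid=[x for x,V,S in vis if V>195 and S<25]; dark=[x for x,V,S in vis if V<90 and x>8]
    print(gy,'lid x',lid[:1],lid[-1:],'pin x',dark)
E
```

```text
-85.5 lid x [-34] [60] pin x [36, 38, 46, 48]
0 lid x [-34] [60] pin x [36, 38, 48]
86 lid x [-34] [60] pin x [36, 38, 48]
```

View pics/w9.png

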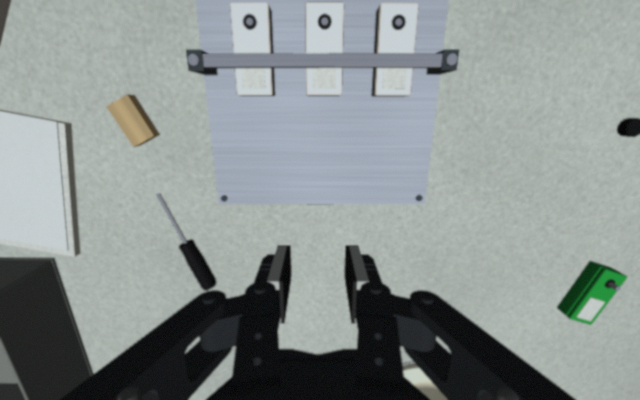

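All three cases lie under the bar, with pins (250,21), (324,21) and (398,22) out on the far side at about gauge x = +42. One quick check that nothing else moved, then hand in.

```bash
python3 - <<'E'
from h import *
im,d,c=snap('top','top9.png'); a=cv2.imread('pics/top4.png')
toplids(im,c,(165,140,275,245),38,12,136)
df=cv2.absdiff(im,a).max(2)[100:300,100:520]; m=(cv2.medianBlur(df,3)>25).astype(np.uint8)
n,_,st,ce=cv2.connectedComponentsWithStats(m)
print([(ce[i].round()+[100,100],st[i,4]) for i in range(1,n) if st[i,4]>15])
print(arm.read_state()['clock'], arm.job_done())
E
```

```text
lid px [190. 171.] xy [633.4 306.1] size [37.9 46.4] longaxis deg 2.9
lid px [244. 170.] xy [641.4 135.7] size [38.1 49. ] longaxis deg 2.0
lid px [217. 170.] xy [638.4 221.1] size [38.  52.3] longaxis deg 2.5
[(array([341., 126.]), np.int32(582)), (array([368., 188.]), np.int32(5250)), (array([397., 120.]), np.int32(20)), (array([395., 133.]), np.int32(101)), (array([217., 170.]), np.int32(157)), (array([245., 170.]), np.int32(174)), (array([192., 172.]), np.int32(195)), (array([164., 217.]), np.int32(4621)), (array([245., 189.]), np.int32(130)), (array([217., 188.]), np.int32(99)), (array([244., 217.]), np.int32(321)), (array([328., 235.]), np.int32(28)), (array([108., 268.]), np.int32(18)), (array([257., 278.]), np.int32(228)), (array([293., 289.]), np.int32(597)), (array([228., 297.]), np.int32(73))]
the job is handed in; nothing more can be done
51.75 None
```

I handed the job in at about 52 s of the 210 s. All three cases are under the bar, with their pins driven home and out on the far side.

- **Placing:** I set the three white cases lid up on the loading side of the plate, pins towards the bar. I never touched the green, yellow or red look-alikes.
- **Hammering:** One mallet stroke drove each pin down. Each time the mallet stopped at the same height, under roughly 15–20 N, more than the 6–8 N needed to move a pin. The camera put the pin heads at about 41 mm, against 40 mm expected when home. The reading on the middle pin was noisier, but it looked the same as the others.
- **Mallet:** It stands on its face about 2–3 mm from the middle of the mat. I checked this by camera right after letting go.
- **Sliding:** I pushed each case along the plate with both fingertips. The last wrist picture shows all three pins about 42 mm past the bar, and the cases lie wholly on the plate.
- **Not settled:** A last before-and-after comparison of the table was no use, because the arm covers the mallet, tape and foot area in the earlier picture. I did not look at the mallet again after the slides, though the arm never went back near it. I saw no case get knocked aside during the run.

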